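# Lid the loaf tins and start the proving timer

## Robot

A 7-joint arm with a two-finger parallel gripper is mounted at the origin on the work surface. World frame = base frame: x ahead of the robot, y to its left, z up, the work surface at z = 0. Lengths are in m, angles in degrees, forces in N, time in s.
With the tool pointing down it reaches from about 0.35 to 0.775 m from the base axis. Payload 3.1 kg.
Tool frame: the origin (TCP) lies on the centre line of the jaws, within the pads' length; the fingertips stand 17 mm ahead of it and the grasp point (between the pads) lies 2 mm behind it (robot.tip_reach is the distance from the TCP to the fingertips, in m); z points along the fingers, y is the direction in which the jaws open and shut (so a half turn about z gives the same grasp; the last joint's range is limited). The gripper opens to 85 mm and grips with 20 to 120 N. Pads are 22 mm wide; open, the fingers measure 114 mm over their backs; the gripper's body (76 mm by 85 mm) begins 54 mm behind the grasp point. The pads swing forward as they close: fully open they stand 13 mm farther back than shut.
Start: joints at [-71.832, 17.813, 0.802, 86.603, -0.252, 75.585, -1.558], TCP at [0.193, 0.515, 0.248] pointing down, gripper open.
Joint ranges: [-154.91, 154.91], [-16.99, 109.72], [-72.82, 74.43], [7.12, 147.25], [-82.49, 262.49], [11.32, 116.49], [-174.64, 174.64]. Speed limits (degrees/s): [159.86, 159.86, 180, 180, 180, 180, 180].

## Interface

Orientations are given as [roll, pitch, yaw] about the fixed x, y, z axes, in that order (R = Rz(yaw) Ry(pitch) Rx(roll)).
In Python, from station import robot, fingers, vision, workorder, recognise gives the robot as it stands. Calls block until the motion is done:
- robot.move_to(position, orientation): joint-space move of the TCP to a pose.
- robot.line_to(position, orientation=None, velocity=0.15, f_stop=None): straight line of the TCP; orientation=None keeps the orientation; velocity is the mean speed in m/s. With f_stop (N) it stops when the force on the tool has changed by that much, and returns True; else False.
- robot.move_j(angles): joint-space move.
- fingers.gripper_to(opening, force=None): opening from 0.0 (shut) to 1.0 (fully open); force is the grip in N (None keeps the last); returns when the fingers have stopped.
- robot.pause(seconds).
- robot.inverse_kinematics(position, orientation): joint angles nearest the present ones, or None.
- vision.grab_frame(name): name is "side" or "top"; returns the picture (400x640x3 uint8, red, green, blue); there is no depth.
- vision.calibration(name): a dict with "mtx" (3x3 intrinsics, pixels), "k1" (the pictures are not rectified: a ray, as slopes to the right and down, at radius r is drawn at 1 + k1 r^2 times it, then the intrinsics apply), "extrinsics" (4x4, takes a point from world to camera coordinates). Camera axes: x right, y up, looking along -z (the intrinsics and any distortion apply to the point x, -y, -z); pixel columns grow to the right and rows downward; lengths in m; the calibration is good to about 2 mm. A picture is of the moment at which its call begins. calibration takes no time and is no camera call.
A pose or a line that the arm cannot do raises robot.PlanningError and nothing moves.
- workorder.close_job(): hands the job in, once; it reports no verdict.
Trained networks look in the newest picture that a camera, given by its name, has taken for a name from the list of things; names that differ only in an ending like _2 or _b are one class to them, and where a whole thing is asked for, a point or a joint stands for the part that bears it (a point fixed in the world has none). Each returns a list of dicts, best first, with "p" (0 to 1); they miss things now and then, are a little off and sometimes report something else, mostly with a low value. They report only what shows in the picture. A call takes as long as a camera call. They do not tell look-alikes from the thing itself.
- recognise(label, camera): "rect" ([centre column, centre row, width, height] in pixels, round what is visible of it).
Readings, each from a call of its own:
- robot.current_time_s(): time.
- robot.current_joint_positions(): joint angles.
- robot.current_dq(): joint speeds.
- robot.current_joint_torque(): joint torques, N m.
- robot.current_tool_pos(): TCP position.
- robot.current_eef_rot(): TCP orientation.
- robot.current_contact_force(): force on the tool from outside, world axes, zero at the start.
- robot.current_torque(): the same for the moment, N m.
- robot.current_finger_gap(): opening from 0.0 (shut) to 1.0 (fully open).
Only numpy, scipy, OpenCV 4.12 (cv2) and the standard library are available. Lean on these libraries where they do the work, as an engineer would, in place of code of your own. Each camera call takes 0.05 s, during which the arm holds its last target.

## Task

Take lids out of the wooden rack and lay one in the mouth of every loaf tin on the mat, pressing each fully down until it stops and sits level; lids that are not needed stay in their rack slots. Then stand a weight in the middle of every lid, and last start the timer by pressing its keys one at a time: the bar key, then the small round key, then the large round key. Leave the bowl, the jar and the brush alone.

Things in the scene. Friction and masses are not known exactly. Their poses are not given: they have to be found in the camera images.
- rack: beech lid rack (fixed): block 192 mm (x) by 140 mm (y), 34 mm high, origin in the middle of its underside, z up; four slots along y at x = -72.5, -24, 24 and 72.5 mm, each 12 mm wide, 126 mm long and 28 mm deep (floor 6 mm above the origin); a lid stands in each
- mat: dark silicone mat (fixed) 320 x 420 mm, 4 mm thick, under the tins and the timer; origin in the middle of its underside
- lid_1: flat aluminium lid, a plain plate 8 mm thick (its x), 120 mm long (its y) and 66 mm wide (its z), both faces alike, 0.09 kg, identical to the other lids; origin at its centre. At the start it stands on a long edge in a slot of the rack, its top edge 38 mm above the rack's top
- lid_2: flat aluminium lid, a plain plate 8 mm thick (its x), 120 mm long (its y) and 66 mm wide (its z), both faces alike, 0.09 kg, identical to the other lids; origin at its centre. At the start it stands on a long edge in a slot of the rack, its top edge 38 mm above the rack's top
- lid_3: flat aluminium lid, a plain plate 8 mm thick (its x), 120 mm long (its y) and 66 mm wide (its z), both faces alike, 0.09 kg, identical to the other lids; origin at its centre. At the start it stands on a long edge in a slot of the rack, its top edge 38 mm above the rack's top
- lid_4: flat aluminium lid, a plain plate 8 mm thick (its x), 120 mm long (its y) and 66 mm wide (its z), both faces alike, 0.09 kg, identical to the other lids; origin at its centre. At the start it stands on a long edge in a slot of the rack, its top edge 38 mm above the rack's top
- tin_a: loaf tin with dough, 0.95 kg, loose (2 or 3 are there, all alike), 86 (x) x 140 (y) x 70 mm high, origin mid underside, z up. Mouth 74 x 128 mm inside; long walls cut down to 44 mm height over their middle 50 mm. In it a white seal frame, top at 63 mm, carries the lid; pushed with 8 N it slides down 7 mm and stays. Lid centre: at 67 mm when laid in, 60 mm when pressed home
- tin_b: loaf tin with dough, 0.95 kg, loose (2 or 3 are there, all alike), 86 (x) x 140 (y) x 70 mm high, origin mid underside, z up. Mouth 74 x 128 mm inside; long walls cut down to 44 mm height over their middle 50 mm. In it a white seal frame, top at 63 mm, carries the lid; pushed with 8 N it slides down 7 mm and stays. Lid centre: at 67 mm when laid in, 60 mm when pressed home
- tin_c: loaf tin with dough, 0.95 kg, loose (2 or 3 are there, all alike), 86 (x) x 140 (y) x 70 mm high, origin mid underside, z up. Mouth 74 x 128 mm inside; long walls cut down to 44 mm height over their middle 50 mm. In it a white seal frame, top at 63 mm, carries the lid; pushed with 8 N it slides down 7 mm and stays. Lid centre: at 67 mm when laid in, 60 mm when pressed home
- weight_1: lid weight, an iron disc 60 mm across and 14 mm thick with a knob 20 mm across standing up from its middle to 47 mm height, 0.3 kg, all alike; origin in the middle of its underside, z up. Standing centred on a pressed lid its origin is 64 mm above that of the tin
- weight_2: lid weight, an iron disc 60 mm across and 14 mm thick with a knob 20 mm across standing up from its middle to 47 mm height, 0.3 kg, all alike; origin in the middle of its underside, z up. Standing centred on a pressed lid its origin is 64 mm above that of the tin
- weight_3: lid weight, an iron disc 60 mm across and 14 mm thick with a knob 20 mm across standing up from its middle to 47 mm height, 0.3 kg, all alike; origin in the middle of its underside, z up. Standing centred on a pressed lid its origin is 64 mm above that of the tin
- timer: white proving timer, loose on the mat, 90 mm (x) by 150 mm (y), 32 mm high, 0.8 kg; origin mid underside; dark display along its far (+x) side, three grey keys in a row at x = -15 mm, tops 43 mm above the origin: bar key 18 x 38 mm at y = +48 mm, small round key 20 mm across at y = 0, large round key 40 mm across at y = -48 mm
- key_bar_top (a point): centre of the top face of the timer's bar key
- key_bar (a joint): travel of the bar key: 0 up, 6 mm (0.006) fully down, takes about 5 N; it springs back
- key_small_top (a point): centre of the top face of the timer's small round key
- key_small (a joint): travel of the small round key: 0 up, 6 mm (0.006) fully down, takes about 5 N; it springs back
- key_large_top (a point): centre of the top face of the timer's large round key
- key_large (a joint): travel of the large round key: 0 up, 6 mm (0.006) fully down, takes about 5 N; it springs back
- bowl: steel mixing bowl, 130 mm across, 60 mm high, a bystander; origin in the middle of its underside
- jar: glass jar, 70 mm across, 110 mm high, a bystander; origin in the middle of its underside
- brush: pastry brush lying on the bench, a bystander; origin in the middle of its underside
Mind the look-alikes: they are no part of the job. What is shaped like the lid_3 but green is not meant.

How it is judged:
By the outcome, as a careful person would: the job done as asked, in the order asked, and still so for the second after the job is handed in, with the robot touching nothing.
Of tin_a, tin_b, tin_c only 2 to 3 are there at a start; the rules pass over those that are not, and their reading is None.
At some moment in a run one of timer, weight_1, weight_2, weight_3 may be knocked a few centimetres aside while the robot is not near it.
Once in a run the grip may slacken for a moment while it holds something.
It also fails if it takes over 210 s, if anything falls off the work surface, if the arm or the gripper's body presses on something with over 40 N, if the wrist force passes 120 N, or if a joint passes its speed limit or range.

## Working session

There is one attempt and no reset: what is moved stays moved. The work goes in short steps, each a Python script; the robot and the scene stay as the last script left them, time stands still between calls to the robot, and variables do not carry over. Pictures are saved under pics/ and viewed, and the job is handed in when it is done.

```bash
ls; mkdir -p pics
python3 - <<'E'
from station import robot, fingers, vision, workorder, recognise
import cv2
for n in("side","top"):
    im=vision.grab_frame(n); cv2.imwrite(f"pics/{n}0.png",im[:,:,::-1])
    c=vision.calibration(n); print(n,c)
for n in("side","top"):
  for l in("rack","mat","lid_1","tin_a","weight_1","timer","key_bar_top","key_small_top","key_large_top","bowl","jar","brush"):
    print(n,l,[([round(x) for x in d["rect"]],round(d["p"],2)) for d in recognise(l,n)])
print(robot.current_time_s(), robot.tip_reach, robot.current_eef_rot())
E
```

```text
pics
side {'mtx': array([[402.37401988,   0.        , 319.87857943],
       [  0.        , 402.37401988, 204.79596577],
       [  0.        ,   0.        ,   1.        ]]), 'k1': -0.010230365206436314, 'extrinsics': array([[ 0.91302392, -0.40790398, -0.00129228, -0.53234021],
       [ 0.26027658,  0.58013984,  0.77181207, -0.22385356],
       [-0.31407551, -0.70501923,  0.6358494 , -0.96872888],
       [ 0.        ,  0.        ,  0.        ,  1.        ]])}
top {'mtx': array([[430.66532271,   0.        , 322.65950409],
       [  0.        , 430.66532271, 196.32432007],
       [  0.        ,   0.        ,   1.        ]]), 'k1': -0.024893024005082122, 'extrinsics': array([[-7.91729289e-02, -9.96860836e-01, -3.47822135e-04,
         5.05645895e-02],
       [ 9.74726488e-01, -7.74880787e-02,  2.09532506e-01,
        -6.22501475e-01],
       [-2.08901701e-01,  1.62502707e-02,  9.77801620e-01,
        -1.39015926e+00],
       [ 0.00000000e+00,  0.00000000e+00,  0.00000000e+00,
         1.00000000e+00]])}
side rack [([369, 323, 98, 89], 0.88), ([381, 195, 24, 40], 0.29)]
side mat [([309, 23
[... 957 characters left out ...]
]
top lid_1 [([411, 190, 32, 16], 0.61), ([417, 202, 38, 18], 0.57), ([469, 174, 24, 35], 0.56), ([354, 198, 12, 12], 0.23)]
top tin_a [([283, 195, 41, 30], 0.64), ([346, 248, 44, 26], 0.57), ([290, 243, 43, 27], 0.56)]
top weight_1 [([216, 220, 19, 18], 0.82), ([220, 264, 19, 19], 0.79), ([221, 243, 15, 16], 0.68)]
top timer [([338, 196, 46, 31], 0.68)]
top key_bar_top []
top key_small_top []
top key_large_top [([353, 198, 13, 12], 0.48)]
top bowl [([382, 150, 38, 38], 0.59), ([417, 203, 35, 17], 0.41), ([352, 200, 9, 10], 0.41)]
top jar [([317, 154, 23, 26], 0.81), ([220, 264, 17, 19], 0.34)]
top brush [([174, 232, 12, 60], 0.91)]
1.3 0.017 [-1.79999486e+02  2.14599042e-03  1.59449849e+02]
```

Run:
```python
import cv2
a=cv2.imread("pics/side0.png")[130:400,200:500]; cv2.imwrite("pics/side0c.png",cv2.resize(a,(660,594),interpolation=cv2.INTER_CUBIC))
a=cv2.imread("pics/top0.png")[100:340,160:490]; cv2.imwrite("pics/top0c.png",cv2.resize(a,(800,582),interpolation=cv2.INTER_CUBIC))
```

```text
(no output)
```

View pics/side0c.png

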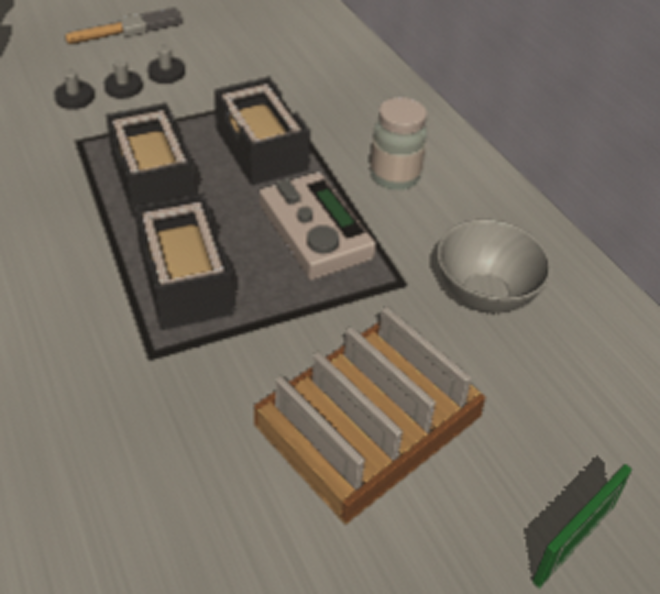

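View pics/top0c.png

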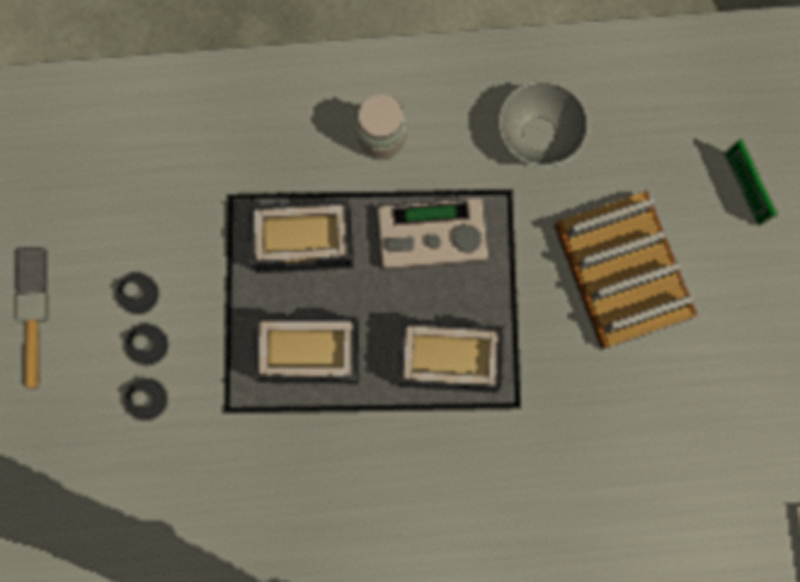

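The side view shows three tins, the timer, the rack with four lids, the green look-alike (lower right) and three weights (left). The next step is to fit poses with the calibration.

```bash
cat > h.py <<'E'
import numpy as np, cv2
from scipy.optimize import least_squares, minimize
from station import robot, fingers, vision, workorder, recognise
CAL={n:vision.calibration(n) for n in("side","top")}
def proj(n,P):
    c=CAL[n];P=np.atleast_2d(np.asarray(P,float));E=c["extrinsics"]
    q=P@E[:3,:3].T+E[:3,3]; u=np.c_[q[:,0],-q[:,1]]/-q[:,2:3]
    r2=(u**2).sum(1,keepdims=True); u=u*(1+c["k1"]*r2)
    return u@c["mtx"][:2,:2].T+c["mtx"][:2,2]
def ray(n,uv,z):
    # world xy at height z of a pixel
    f=lambda p: (proj(n,[[p[0],p[1],z]])[0]-uv)
    return least_squares(f,[0.5,0.0]).x
def campos(n):
    E=CAL[n]["extrinsics"];return -E[:3,:3].T@E[:3,3]
def place(P,x,y,z,yaw):
    c,s=np.cos(yaw),np.sin(yaw);P=np.asarray(P,float)
    return np.c_[x+c*P[:,0]-s*P[:,1],y+s*P[:,0]+c*P[:,1],z+P[:,2]]
def rect(a,b,z): return [[-a/2,-b/2,z],[a/2,-b/2,z],[a/2,b/2,z],[-a/2,b/2,z]]
def shot(n,k=1):
    return np.mean([vision.grab_frame(n).astype(float) for _ in range(k)],0)
def save(name,im,crop=None,s=1):
    im=np.clip(im,0,255).astype(np.uint8)[:,:,::-1]
    if crop: im=im[crop[1]:crop[3],crop[0]:crop[2]]
    cv2.imwrite(f"pics/{name}.png",cv2.resize(im,None,fx=s,fy=s,interpolation=cv2.INTER_CUBIC))
E
python3 - <<'E'
from h import *
for n in CAL: print(n,campos(n).round(3))
for nm,n,z,pts in [("tin","top",.067,[(283,195),(346,248),(290,243)]),("timer","top",.035,[(338,196)]),("rack","top",.034,[(418,212)]),("w","top",.02,[(216,220),(220,264),(221,243)]),
 ("tin","side",.067,[(316,186),(283,249),(268,200)]),("w","side",.02,[(255,166),(233,170),(277,162)]),("mat","top",.004,[(312,224)]),("bowl","top",.05,[(382,150)]),("jar","top",.1,[(317,154)]),("green","top",.04,[(469,174)])]:
    print(nm,n,[ray(n,p,z).round(3) for p in pts])
np.save("top0.npy",shot("top",6)); np.save("side0.npy",shot("side",6))
for t in [0,20,35,45,60,90]:
    for x,y in [(.42,.1),(.42,-.05),(.57,.1),(.6,-.3)]:
        q=robot.inverse_kinematics([x,y,.08 if x<.6 else .06],[180,-(90-t),0]); print(t,x,y,None if q is None else np.round(q))
E
```

```text
side [ 0.24  -0.77   0.788]
top [0.32  0.025 1.49 ]
tin top [array([0.64 , 0.134]), array([ 0.445, -0.062]), array([0.476, 0.121])]
timer top [array([ 0.628, -0.052])]
rack top [array([ 0.551, -0.321])]
w top [array([0.58 , 0.374]), array([0.428, 0.365]), array([0.499, 0.36 ])]
tin side [array([0.622, 0.115]), array([ 0.442, -0.091]), array([0.47, 0.11])]
w side [array([0.503, 0.361]), array([0.428, 0.369]), array([0.579, 0.354])]
mat top [array([0.543, 0.045])]
bowl top [array([ 0.777, -0.219])]
jar top [array([0.764, 0.009])]
green top [array([ 0.669, -0.515])]
0 0.42 0.1 None
0 0.42 -0.05 None
0 0.57 0.1 [-73.  84.  42. 143. 135.  80.  33.]
0 0.6 -0.3 [ 19.  69.  32. 123. 209. 113.  68.]
20 0.42 0.1 None
20 0.42 -0.05 None
20 0.57 0.1 [  2.  44. -31. 145. 153.  83. 108.]
20 0.6 -0.3 [ 94.  70. -63. 124. 203.  25. 143.]
35 0.42 0.1 None
35 0.42 -0.05 None
35 0.57 0.1 [ 21.  35. -51. 139. 137.  56. 128.]
35 0.6 -0.3 [ 88.  55. -62. 120. 169.  13. 159.]
45 0.42 0.1 None
45 0.42 -0.05 None
45 0.57 0.1 [ -2.  20. -20. 134. 129.  26. 127.]
45 0.6 -0.3 [ -8.  50.  64. 119. 250.  65.  28.]
60 0.42 0.1 [ -57.    2.   32.  143.   56.   13. -167.]
60 0.42 -0.05 None
60 0.57 0.1 [ -14.   17.   -3.  123.   40.   14. -144.]
60 0.6 -0.3 [  2.  35.  43. 108. -73.  41.   1.]
90 0.42 0.1 [-48.  17.  38. 118. -14.  49. -92.]
90 0.42 -0.05 [-40.  20.  54. 120. -21.  50. -64.]
90 0.57 0.1 [-37.  33.  37.  96. -23.  59. -83.]
90 0.6 -0.3 [ -7.  54.  60.  80. -47.  73. -34.]
```

```bash
cat >> h.py <<'E'
from scipy.spatial.transform import Rotation as Ro
def ori(az,el,flip=0):
    """tool z points along azimuth az(deg), el deg below horizontal; jaw axis in the vertical plane."""
    a,e=np.radians([az,el])
    z=np.array([np.cos(a)*np.cos(e),np.sin(a)*np.cos(e),-np.sin(e)])
    x=np.array([-np.sin(a),np.cos(a),0]);
    if flip:x=-x
    y=np.cross(z,x)
    return list(Ro.from_matrix(np.c_[x,y,z]).as_euler("xyz",degrees=True))
def down(yaw): # jaw axis at angle yaw+90 (mod 180) ; tool down
    return [180,0,yaw]
E
python3 - <<'E'
from h import *
tins={"far":(.64,.134),"nr":(.445,-.07),"nl":(.475,.118)}
for nm,(x,y) in tins.items():
  for side in(1,-1):
    for el in (0,15,30,45,60,75):
      ok=[]
      for da in(-30,-15,0,15,30):
       for fl in(0,1):
        az=(0 if side>0 else 180)+da
        a=np.radians(az);g=np.array([x,y])-side*0*np.array([1,0])-22*.001*np.array([np.cos(a),np.sin(a)])
        z=.075+.02*np.sin(np.radians(el))
        q=robot.inverse_kinematics([g[0],g[1],z],ori(az,el,fl))
        if q is not None: ok.append((da,fl))
      print(nm,"from near" if side>0 else "from far",el,ok)
E
```

```text
far from near 0 [(-30, 0), (-30, 1), (-15, 0), (-15, 1), (0, 0), (0, 1), (15, 0), (15, 1), (30, 0), (30, 1)]
far from near 15 [(-30, 0), (-30, 1), (-15, 0), (-15, 1), (0, 0), (0, 1), (15, 0), (15, 1), (30, 0), (30, 1)]
far from near 30 [(-30, 0), (-30, 1), (-15, 0), (-15, 1), (0, 0), (0, 1), (15, 0), (15, 1), (30, 0), (30, 1)]
far from near 45 [(-30, 0), (-30, 1), (-15, 0), (-15, 1), (0, 0), (0, 1), (15, 0), (15, 1), (30, 0), (30, 1)]
far from near 60 [(-30, 0), (-30, 1), (-15, 0), (-15, 1), (0, 0), (0, 1), (15, 0), (15, 1), (30, 0), (30, 1)]
far from near 75 [(-30, 0), (-30, 1), (-15, 0), (-15, 1), (0, 0), (0, 1), (15, 0), (15, 1), (30, 0), (30, 1)]
far from far 0 []
far from far 15 []
far from far 30 []
far from far 45 []
far from far 60 [(-30, 0), (-30, 1), (-15, 0), (-15, 1), (0, 0), (0, 1), (15, 0), (15, 1), (30, 0), (30, 1)]
far from far 75 [(-30, 0), (-30, 1), (-15, 0), (-15, 1), (0, 0), (0, 1), (15, 0), (15, 1), (30, 0), (30, 1)]
nr from near 0 [(15, 1), (30, 0), (30, 1)]
nr from near 15 [(30, 1)]
nr from near 30 [(30, 0), (30, 1)]
nr from near 45 [(30, 0), (30, 1)]
nr from n
[... 801 characters left out ...]
 near 45 [(-30, 0), (-30, 1), (-15, 0), (-15, 1), (30, 0), (30, 1)]
nl from near 60 [(-30, 0), (-30, 1), (-15, 0), (-15, 1), (0, 0), (0, 1), (15, 0), (15, 1), (30, 0), (30, 1)]
nl from near 75 [(-30, 0), (-30, 1), (-15, 0), (-15, 1), (0, 0), (0, 1), (15, 0), (15, 1), (30, 0), (30, 1)]
nl from far 0 []
nl from far 15 []
nl from far 30 [(-30, 0), (-30, 1), (-15, 0), (-15, 1)]
nl from far 45 [(-30, 0), (-30, 1), (-15, 0), (-15, 1), (0, 0), (0, 1), (15, 0), (15, 1), (30, 0), (30, 1)]
nl from far 60 [(-30, 0), (-30, 1), (-15, 0), (-15, 1), (0, 0), (0, 1), (15, 0), (15, 1), (30, 0), (30, 1)]
nl from far 75 [(-30, 0), (-30, 1), (-15, 0), (-15, 1), (0, 0), (0, 1), (15, 0), (15, 1), (30, 0), (30, 1)]
```

```bash
cat > fit.py <<'E'
from h import *
im={"top":np.load("top0.npy"),"side":np.load("side0.npy")}
for n in im:
    save(n+"big1",im[n],(240,150,400,280) if n=="top" else (220,150,380,300),4.9 if n=="top" else 4)
t=im["top"]; print(t[195,283],t[195,266:300].mean(1).round()); print(t[180:212,283].mean(1).round())
E
python3 fit.py
```

```text
[164.16666667 136.66666667  85.5       ] [148. 142. 110. 108. 122. 126. 126. 126. 127. 127. 127. 127. 128. 128.
 128. 129. 128. 129. 130. 129. 129. 130. 130. 130. 131. 130. 131. 133.
 127.  94.  71.  69.  71.  96.]
[ 25.  22.  41.  42.  44.  87. 141. 145. 126. 102. 110. 125. 128. 127.
 128. 129. 130. 130. 131. 131. 133. 132. 118. 105. 138. 144. 121.  79.
  45.  32.  26.  49.]
```

View pics/sidebig1.png

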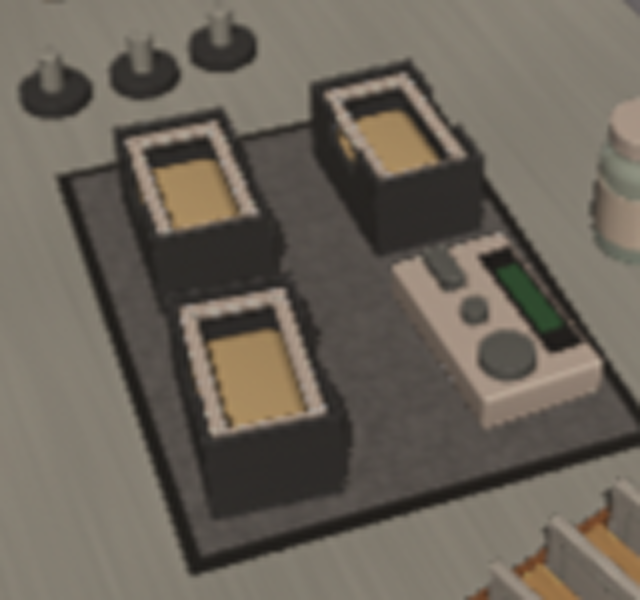

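View pics/topbig1.png

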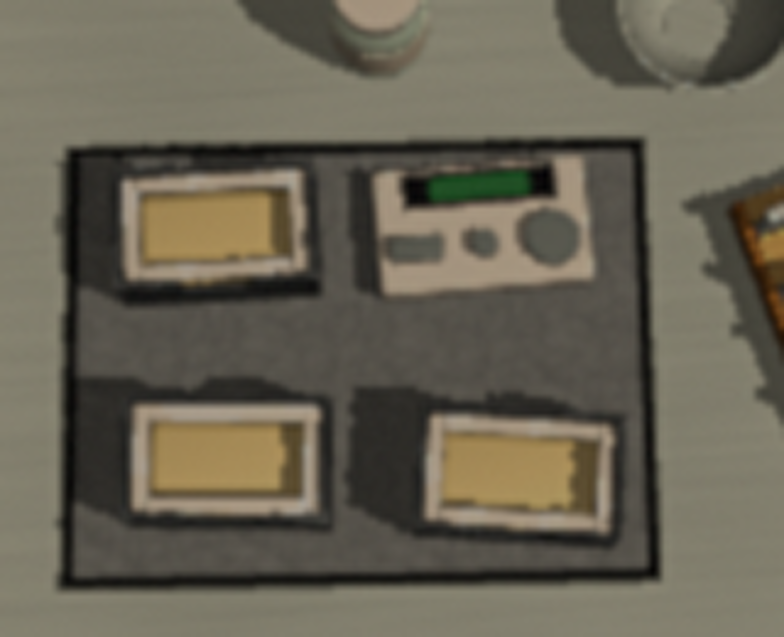

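The tins' seal frames are continuous rings, so the lids have to be set in tilted and released. Fitting the tin, rack and timer poses by mask alignment next.

```bash
cat >> h.py <<'E'
SS=8
def mask(n,polygroups,box):
    """polygroups: list of (list of 3D-point hulls to union), intersected. returns AA mask on pixel box (c0,r0,c1,r1)"""
    c0,r0,c1,r1=box; M=None
    for g in polygroups:
        m=np.zeros(((r1-r0)*SS,(c1-c0)*SS),np.uint8)
        for P in g:
            p=(proj(n,P)-[c0,r0]+.5)*SS-.5
            h=cv2.convexHull(np.round(p*16).astype(np.int32))
            cv2.fillConvexPoly(m,h,255,shift=4)
        M=m if M is None else M&m
    M=cv2.resize(M,(c1-c0,r1-r0),interpolation=cv2.INTER_AREA).astype(float)/255
    return cv2.GaussianBlur(M,(0,0),.6)
def tin_model(p,z0=.004):
    x,y,a=p; f=lambda P:place(P,x,y,z0,a)
    frame=f(rect(.074,.128,.063)); mouth=f(rect(.074,.128,.070))
    cuts=[f([[s*u,v,w] for u in(.036,.043) for v in(-.025,.025) for w in(.044,.070)]) for s in(1,-1)]
    return [[frame],[mouth]+cuts]
def box_model(a,b,h,z0):
    return lambda p:[[place(rect(a,b,0)+rect(a,b,h),p[0],p[1],z0,p[2])]]
def fit(ims,model,p0,band=3,cams=("top","side"),chan=None):
    def box(n,p):
        u=np.vstack([q for g in model(p) for q in g]);u=proj(n,u);lo=np.floor(u.min(0))-6;hi=np.ceil(u.max(0))+7
        return int(lo[0]),int(lo[1]),int(hi[0]),int(hi[1])
    def cost(p,bx,wt):
        s=0
        for n in cams:
            c0,r0,c1,r1=bx[n];I=ims[n][r0:r1,c0:c1];I=I.mean(2) if chan is None else chan(I)
            m=mask(n,model(p),bx[n]);w=wt[n]
            A=np.c_[m[w],np.ones(w.sum())];v=I[w]
            k,res,_,_=np.linalg.lstsq(A,v,rcond=None)
            e=v-A@k; s+=np.mean(e**2)/np.var(v)
        return s
    p=np.array(p0,float)
    for it in range(3):
        bx={n:box(n,p) for n in cams};wt={}
        for n in cams:
            m=mask(n,model(p),bx[n])>.5; d=cv2.distanceTransform(m.astype(np.uint8),2,5)+cv2.distanceTransform((~m).astype(np.uint8),2,5)
            wt[n]=d<band+(1.5 if it==0 else 0)
        st=np.array([[0,0,0],[.006,0,0],[0,.006,0],[0,0,.06]])/(1+it)
        r=minimize(cost,p,args=(bx,wt),method="Nelder-Mead",options=dict(initial_simplex=p+st,xatol=1e-4,fatol=1e-5,maxiter=150)); p=r.x
    return p,r.fun
E
cat > fit.py <<'E'
from h import *
ims={"top":np.load("top0.npy"),"side":np.load("side0.npy")}
T={}
for nm,p in {"far":(.635,.125,0),"nr":(.445,-.075,0),"nl":(.475,.115,0)}.items():
    for cams in (("top","side"),("top",),("side",)):
        q,c=fit(ims,tin_model,p,cams=cams); print(nm,cams,(q[:2]*1000).round(1),np.degrees(q[2]).round(1),round(c,3))
for cams in (("top","side"),("top",),("side",)):
    q,c=fit(ims,box_model(.09,.15,.032,.004),(.628,-.055,0),cams=cams); print("timer",cams,(q[:2]*1000).round(1),np.degrees(q[2]).round(1),round(c,3))
    q,c=fit(ims,box_model(.32,.42,.004,0),(.543,.045,0),cams=cams); print("mat",cams,(q[:2]*1000).round(1),np.degrees(q[2]).round(1),round(c,3))
    q,c=fit(ims,box_model(.192,.14,.034,0),(.551,-.321,np.radians(20)),cams=cams,chan=lambda I:I[:,:,0]-I[:,:,2]); print("rack",cams,(q[:2]*1000).round(1),np.degrees(q[2]).round(1),round(c,3))
E
python3 fit.py
```

```text
far ('top', 'side') [636.9 134.2] -1.2 0.301
far ('top',) [637.1 134. ] -1.2 0.075
far ('side',) [636.7 134.6] -1.5 0.222
nr ('top', 'side') [451.  -60.4] -8.1 0.172
nr ('top',) [451.3 -60.2] -8.2 0.103
nr ('side',) [450.7 -60.8] -8.2 0.061
nl ('top', 'side') [476.1 136.2] -5.0 0.141
nl ('top',) [476.4 136. ] -4.8 0.068
nl ('side',) [475.7 136.6] -4.7 0.066
timer ('top', 'side') [628.6 -53.6] 0.4 1.661
mat ('top', 'side') [546.5  43.6] -3.6 0.438
rack ('top', 'side') [ 556.8 -322.7] 14.4 0.995
timer ('top',) [629.9 -54.5] 1.1 0.655
mat ('top',) [546.6  42.8] -3.5 0.054
rack ('top',) [ 557.4 -325.5] 14.8 0.314
timer ('side',) [627.6 -50.6] 0.4 0.847
mat ('side',) [546.5  45. ] -3.7 0.332
rack ('side',) [ 556.3 -321.3] 14.4 0.526
```

```bash
cat > ov.py <<'E'
from h import *
def overlay(name,ims,n,items,crop,s):
    im=np.clip(ims[n],0,255).astype(np.uint8)[:,:,::-1]
    im=cv2.resize(im[crop[1]:crop[3],crop[0]:crop[2]],None,fx=s,fy=s,interpolation=cv2.INTER_CUBIC)
    for P,col in items:
        p=(proj(n,P)-crop[:2]+.5)*s; cv2.polylines(im,[np.round(p).astype(np.int32)],True,col,1,cv2.LINE_AA)
    cv2.imwrite(f"pics/{name}.png",im)
E
python3 - <<'E'
from ov import *
ims={"top":np.load("top0.npy"),"side":np.load("side0.npy")}
D=np.radians
it=[]
for p in [(.637,.1342,D(-1.3)),(.451,-.0605,D(-8.1)),(.476,.1363,D(-4.9))]: it.append((place(rect(.074,.128,.063),p[0],p[1],.004,p[2]),(0,0,255))); 
for p in [(.6286,-.0536,D(.6))]:
    it.append((place(rect(.09,.15,.032),p[0],p[1],.004,p[2]),(255,0,0)))
    it.append((place([[-.015+.02*np.cos(t),-.048+.02*np.sin(t),.043] for t in np.arange(0,6.28,.3)],p[0],p[1],.004,p[2]),(0,255,0)))
r=(.557,-.323,D(14.5))
it.append((place(rect(.192,.14,.034),r[0],r[1],0,r[2]),(255,0,0)))
for s in(-.0725,-.024,.024,.0725): it.append((place(np.array(rect(.008,.12,.072))+[s,0,0],r[0],r[1],0,r[2]),(0,0,255)))
overlay("ov_side",ims,"side",it,(230,160,440,380),2.7)
overlay("ov_top",ims,"top",it,(250,160,470,280),3.6)
E
```

```text
(no output)
```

View pics/ov_side.png

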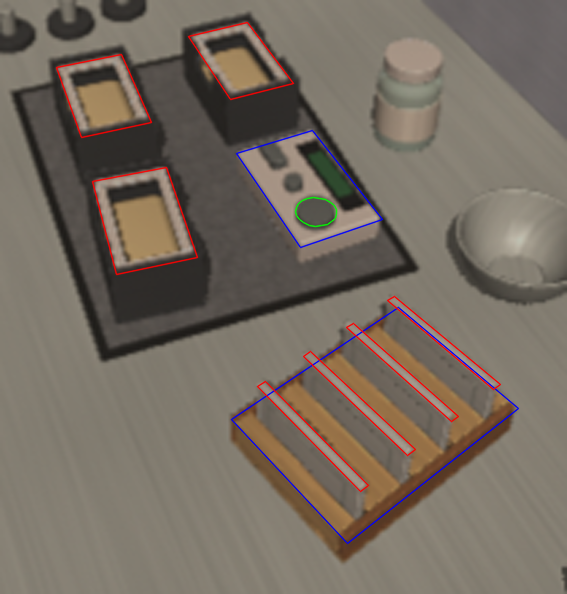

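View pics/ov_top.png

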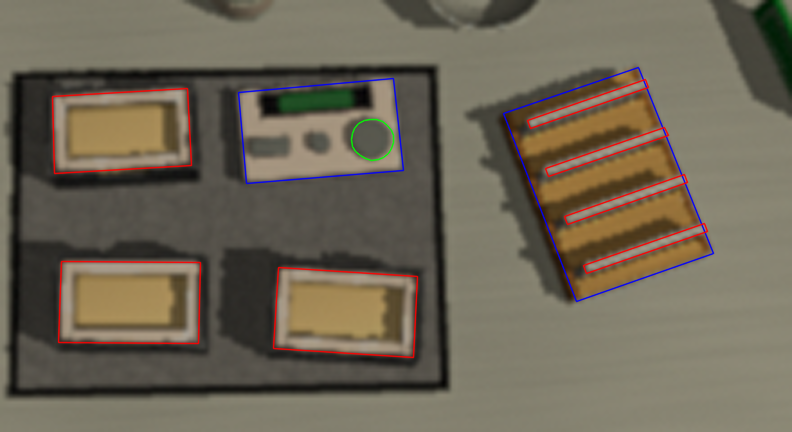

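Run:
```python
from h import *
L=[("rack",(.557,-.323,.055),14.5,[90]),("far",(.637,.134,.1),-1.3,[35,40,45]),("nr",(.451,-.06,.1),-8.1,[30,35,40,45]),("nl",(.476,.136,.1),-4.9,[30,35,40,45])]
for nm,p,a,els in L:
  for s in(0,180):
   for el in els:
    for fl in(0,1):
      q=robot.inverse_kinematics(p,ori(a+s,el,fl)); 
      if q is not None: print(nm,s,el,fl,np.round(q))
```

```text
rack 0 90 0 [  0.  45.  47.  86. -35.  64.  69.]
rack 0 90 1 [  -7.   54.   64.   86.  -50.   72. -102.]
rack 180 90 0 [  -7.   54.   64.   86.  -50.   72. -102.]
rack 180 90 1 [  0.  45.  47.  86. -35.  64.  69.]
far 0 35 0 [  25.   43.  -62.  128.  128.   59. -126.]
far 0 35 1 [-28.  25.   5. 130. 142.  33.  17.]
far 0 40 0 [  25.   40.  -62.  125.  119.   52. -119.]
far 0 40 1 [-33.  23.  12. 127. 138.  22.  21.]
far 0 45 0 [  26.   38.  -62.  122.  109.   47. -110.]
far 0 45 1 [-31.  22.  11. 124. 120.  14.  40.]
nr 180 35 0 [ 26.  62. -41.  66.  18. 116. 156.]
nr 180 35 1 [-11.  59.  34.  69. -17. 115.  17.]
nr 180 40 0 [ -20.   62.   54.   73.  -27.  114. -152.]
nr 180 40 1 [-12.  55.  36.  72. -18. 110.  17.]
nr 180 45 0 [ -25.   64.   64.   77.  -33.  112. -146.]
nr 180 45 1 [-14.  52.  38.  76. -19. 105.  18.]
nl 0 35 0 [   6.   28.  -57.  146.  116.   66. -149.]
nl 0 40 0 [ -16.   15.  -27.  144.  113.   43. -149.]
nl 0 40 1 [-51.  13.  11. 145. 117.  35.  24.]
nl 0 45 0 [ -31.   10.   -7.  142.  105.   31. -140.]
nl 0 45 1 [-48.  10.  11. 142. 106.  28.  38.]
nl 180 35 0 [-16.  58.  12.  61. -19. 116. 172.]
nl 180 35 1 [-15.  58.  11.  61. -19. 116.  -8.]
nl 180 40 0 [-17.  55.  14.  65. -19. 111. 173.]
nl 180 40 1 [-22.  56.  24.  65. -24. 113.  -2.]
nl 180 45 0 [-17.  51.  13.  69. -18. 106. 173.]
nl 180 45 1 [-23.  52.  24.  69. -23. 107.  -2.]
```

```bash
cat >> h.py <<'E'
RACK=(.557,-.323,np.radians(14.5))
TINS={"far":(.637,.1342,np.radians(-1.3)),"nr":(.451,-.0605,np.radians(-8.1)),"nl":(.476,.1363,np.radians(-4.9))}
def stat(*a):
    print(*a,"t",round(robot.current_time_s(),1),"tcp",np.round(robot.current_tool_pos(),4),"gap",round(robot.current_finger_gap(),3),"F",np.round(robot.current_contact_force(),1))
def pick_lid(s,az,fl):
    p=place([[s,0,0]],RACK[0],RACK[1],0,RACK[2])[0]; o=ori(az,90,fl)
    fingers.gripper_to(.4,60)
    robot.move_to([p[0],p[1],.20],o); robot.move_to([p[0],p[1],.11],o)
    hit=robot.line_to([p[0],p[1],.073],velocity=.1,f_stop=8); stat("at lid",hit)
    fingers.gripper_to(0,60); stat("gripped")
    robot.line_to([p[0],p[1],.22],velocity=.15); stat("lifted")
E
python3 - <<'E'
from h import *
robot.move_to([.4,-.1,.3],ori(180+14.5,90,1)); stat("up")
pick_lid(-.0725,180+14.5,1)
print(np.round(robot.current_joint_positions()))
ims={n:shot(n,2) for n in("top","side")}; np.save("a.npy",ims)
save("lid1_side",ims["side"],(280,120,480,380),2.2);save("lid1_top",ims["top"],(280,100,480,300),2.9)
E
```

```text
up t 4.2 tcp [ 0.4004 -0.0989  0.2999] gap 1.0 F [0.1 0.6 0.2]
at lid False t 6.8 tcp [ 0.4875 -0.3417  0.074 ] gap 0.402 F [0.3 0.8 0. ]
gripped t 7.2 tcp [ 0.4878 -0.3417  0.0742] gap 0.077 F [0.3 0.3 3.4]
lifted t 8.3 tcp [ 0.4862 -0.3405  0.2187] gap 0.072 F [ 0.6 -0.3 -1.4]
[ 13.  26.  31.  83. -13.  75.  59.]
```

```bash
python3 -c "
import cv2,numpy as np
a=cv2.imread('pics/lid1_side.png');b=cv2.imread('pics/lid1_top.png')
a=cv2.resize(a,(390,507));b=cv2.resize(b,(400,400));c=np.zeros((507,790,3),np.uint8);c[:,:390]=a;c[:400,390:]=b;cv2.imwrite('pics/m1.png',c)"
```

```text
(no output)
```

View pics/m1.png

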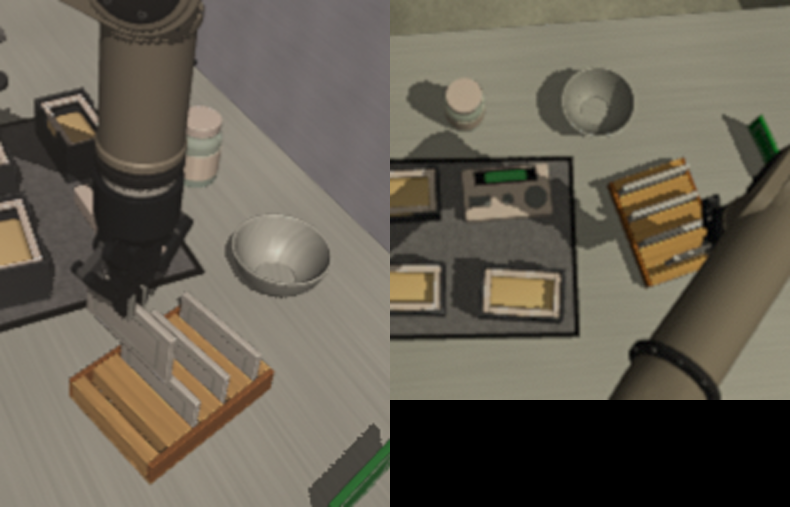

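```bash
cat >> h.py <<'E'
def tilt_pose(tin,az,el,u,h,v=0.,zc=.0352):
    """TCP so that the lid's lower leading corner is at u (along approach d from tin centre), height h above frame top, v sideways (along lid length, tin's local y of d)"""
    x,y,_=TINS[tin]; a,e=np.radians([az,el]); d=np.array([np.cos(a),np.sin(a),0]);k=np.array([0,0,1.]); l=np.array([-np.sin(a),np.cos(a),0])
    t=d*np.cos(e)-k*np.sin(e); n=d*np.sin(e)+k*np.cos(e)
    P=np.array([x,y,.067+h])+u*d+v*l
    C=P-.033*t+.004*n
    return C-zc*t, dict(C=C,t=t,n=n,l=l,d=d)
def lid_corners(g,off=0):
    return np.array([g["C"]+off*g["l"]+a*.033*g["t"]+b*.06*g["l"]+c*.004*g["n"] for a in(-1,1) for b in(-1,1) for c in(-1,1)])
E
python3 - <<'E'
from h import *
tin="nr";az=180+np.degrees(TINS[tin][2]);el=40
P,g=tilt_pose(tin,az,el,.0295,.06)
robot.move_to([.45,-.1,.26],ori(az,75,1)); stat()
robot.move_to(P,ori(az,el,1)); stat("hover",P.round(4),np.round(robot.current_joint_positions()))
ims={n:shot(n,3) for n in("top","side")}; np.save("a.npy",ims)
from ov import overlay
c=lid_corners(g); it=[(c[[0,2,6,4]],(0,0,255)),(c[[1,3,7,5]],(0,255,0))]
overlay("n1s",ims,"side",it,(220,150,350,300),4);overlay("n1t",ims,"top",it,(280,190,440,290),4.5)
E
```

```text
t 9.5 tcp [ 0.45   -0.1014  0.26  ] gap 0.074 F [-0.6  0.1 -0.2]Traceback (most recent call last):
  File "<stdin>", line 5, in <module>
station.PlanningError: the arm cannot take that pose within its joint ranges
```

Run:
```python
from h import *
for tin in("nr","nl"):
 for el in(40,45,50,55):
  for h in(0,.02,.06):
   az=180+np.degrees(TINS[tin][2]);P,g=tilt_pose(tin,az,el,.0295,h)
   r=[]
   for da in(-10,0,10):
     q=robot.inverse_kinematics(P,ori(az+da,el,1)); r.append(None if q is None else np.round(q))
   print(tin,el,h,P.round(3),r)
```

```text
nr 40 0 [ 0.471 -0.063  0.114] [array([ -6.,  56.,  33.,  68., -22., 114.,   9.]), array([ -9.,  56.,  32.,  67., -16., 113.,  15.]), array([-12.,  55.,  30.,  68., -10., 111.,  20.])]
nr 40 0.02 [ 0.471 -0.063  0.134] [array([ -6.,  54.,  32.,  67., -21., 115.,   8.]), array([ -9.,  54.,  31.,  67., -15., 115.,  14.]), array([-12.,  54.,  30.,  67., -10., 113.,  20.])]
nr 40 0.06 [ 0.471 -0.063  0.174] [array([ 10.,  49.,   1.,  65.,  -7., 116.,  -8.]), None, array([ -3.,  49.,  11.,  65.,  -1., 116.,  10.])]
nr 45 0 [ 0.467 -0.063  0.118] [array([ -8.,  51.,  33.,  73., -21., 109.,   9.]), array([-10.,  51.,  32.,  72., -16., 108.,  14.]), array([-13.,  51.,  30.,  73., -10., 106.,  19.])]
nr 45 0.02 [ 0.467 -0.063  0.138] [array([ -8.,  50.,  33.,  72., -21., 110.,   9.]), array([-11.,  50.,  32.,  71., -15., 110.,  14.]), array([-13.,  49.,  30.,  72., -10., 108.,  19.])]
nr 45 0.06 [ 0.467 -0.063  0.178] [array([ -8.,  48.,  34.,  70., -20., 114.,   8.]), array([-11.,  48.,  32.,  69., -14., 113.,  14.]), array([-13.,  47.,  31.,  70.,  -9., 112.,  20.])]
nr 50 0 [ 0.462 -0.062 
[... 2471 characters left out ...]
y([-22.,  44.,  27.,  70., -27., 110., -10.]), array([-24.,  45.,  25.,  67., -21., 111.,  -4.]), array([-26.,  46.,  23.,  66., -16., 112.,   2.])]
nl 55 0 [0.482 0.136 0.125] [array([-24.,  43.,  26.,  78., -25.,  98.,  -9.]), array([-25.,  44.,  24.,  75., -21.,  99.,  -4.]), array([-27.,  45.,  23.,  74., -16., 100.,   2.])]
nl 55 0.02 [0.482 0.136 0.145] [array([-24.,  42.,  26.,  77., -25., 100., -10.]), array([-25.,  43.,  25.,  74., -21., 101.,  -4.]), array([-27.,  43.,  23.,  73., -16., 102.,   2.])]
nl 55 0.06 [0.482 0.136 0.185] [array([-24.,  40.,  27.,  74., -25., 104., -11.]), array([-26.,  41.,  25.,  72., -20., 106.,  -5.]), array([-27.,  41.,  24.,  70., -15., 106.,   1.])]
```

Run:
```python
from h import *
tin="nr";az=180+np.degrees(TINS[tin][2]);el=50
P,g=tilt_pose(tin,az,el,.0295,.06)
robot.move_to(P,ori(az,el,1)); stat("hover",P.round(4),np.round(robot.current_joint_positions()))
ims={n:shot(n,3) for n in("top","side")}; np.save("a.npy",ims)
from ov import overlay
c=lid_corners(g); it=[(c[[0,2,6,4]],(0,0,255)),(c[[1,3,7,5]],(0,255,0))]
overlay("n1s",ims,"side",it,(220,150,350,300),4);overlay("n1t",ims,"top",it,(280,190,440,290),4.5)
```

```text
hover [ 0.4622 -0.0621  0.1818] [-12.  43.  32.  74. -14. 108.  13.] t 10.0 tcp [ 0.4619 -0.0643  0.1812] gap 0.078 F [-0.3 -0.3 -0.1]
```

View pics/n1s.png

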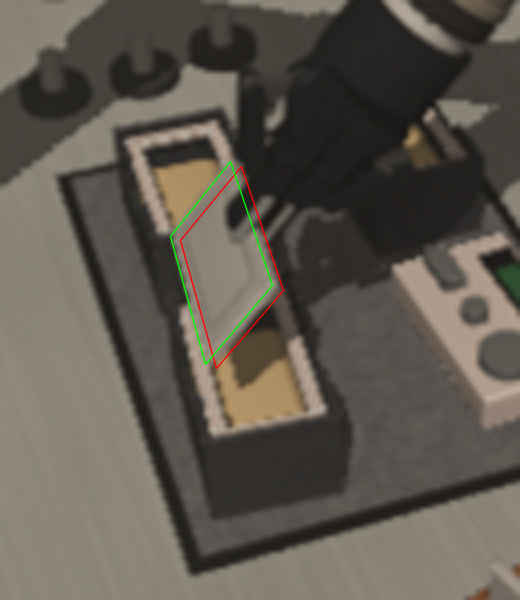

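View pics/n1t.png

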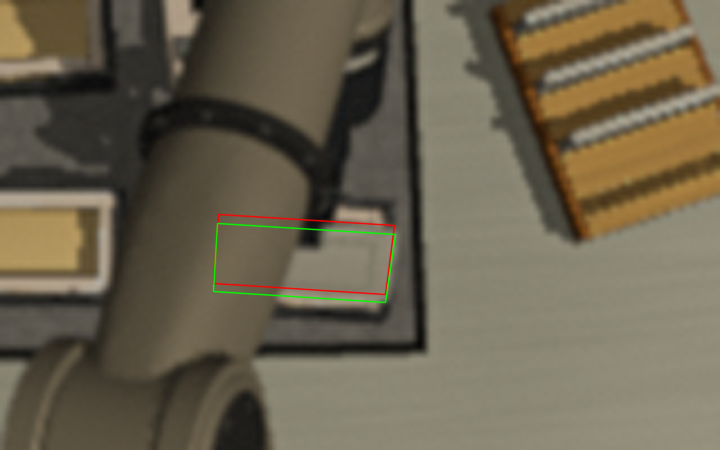

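```bash
cat >> h.py <<'E'
def lid_in_hand(ims,zc=.0352,cams=("side",)):
    R=Ro.from_euler("xyz",robot.current_eef_rot(),degrees=True).as_matrix();T=np.array(robot.current_tool_pos())
    def model(p): # p: off along tool x, extra depth along tool z, rotation about tool y
        Q=np.array([[a*.06,b*.004,c*.033] for a in(-1,1) for b in(-1,1) for c in(-1,1)])
        Q=Ro.from_rotvec([0,p[2],0]).apply(Q)+[p[0],0,zc+p[1]]
        return [[Q@R.T+T]]
    return model, fit(ims,model,(0,0,0),cams=cams)
E
python3 - <<'E'
from h import *
robot.pause(.3); stat("settled"); print(np.round(robot.current_eef_rot(),2),np.round(ori(180-8.1,50,1),2))
ims={n:shot(n,4) for n in("top","side")}
m,(p,c)=lid_in_hand(ims); print((p[:2]*1000).round(1),np.degrees(p[2]).round(1),c)
from ov import overlay
q=m(p)[0][0]; it=[(q[[0,1,5,4]],(0,0,255)),(q[[2,3,7,6]],(0,255,0))]
overlay("n2s",ims,"side",it,(220,150,350,300),4)
E
```

```text
settled t 10.6 tcp [ 0.4621 -0.062   0.1821] gap 0.076 F [-0.   0.4  0.1]
[-1.4004e+02 -1.0000e-02  8.1910e+01] [-140.     0.    81.9]
[7.4 4.9] 3.2 0.7536519658810656
```

View pics/n2s.png

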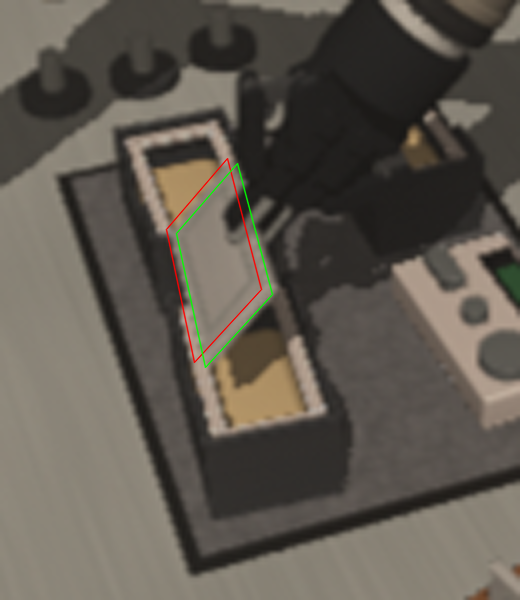

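Run:
```python
from h import *
ims={n:shot(n,4) for n in("top","side")}
az=180-8.1
P,g=tilt_pose("nr",az,50,.0295,.06); c=lid_corners(g)
a=np.clip((ims["side"]-40)*1.6,0,255); save("z",a,(255,180,300,250),8)
for k,cc in enumerate(c): print(k,((proj("side",cc)[0]-[255,180]+.5)*8).round())
```

```text
0 [201.  92.]
1 [181.  82.]
2 [286. 340.]
3 [264. 330.]
4 [ 81. 240.]
5 [ 60. 231.]
6 [152. 496.]
7 [130. 487.]
```

View pics/z.png

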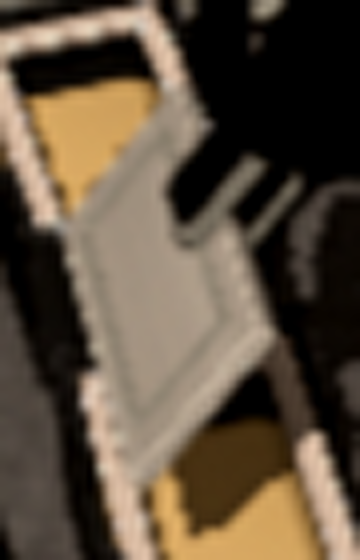

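Run:
```python
from h import *
tin="nr";az=180+np.degrees(TINS[tin][2]);el=50
P,g=tilt_pose(tin,az,el,.0285,.012)
robot.line_to(P,velocity=.1); 
P,g=tilt_pose(tin,az,el,.0285,-.005)
r=robot.line_to(P,velocity=.03,f_stop=2.5); stat("down",r); print((robot.current_tool_pos()-P).round(4))
ims={n:shot(n,2) for n in("top","side")}
save("z2",ims["side"],(230,160,340,290),5)
```

```text
down True t 12.5 tcp [ 0.4633 -0.0622  0.1202] gap 0.071 F [0.1 0.  1. ]
[0.0001 0.     0.0034]
```

View pics/z2.png

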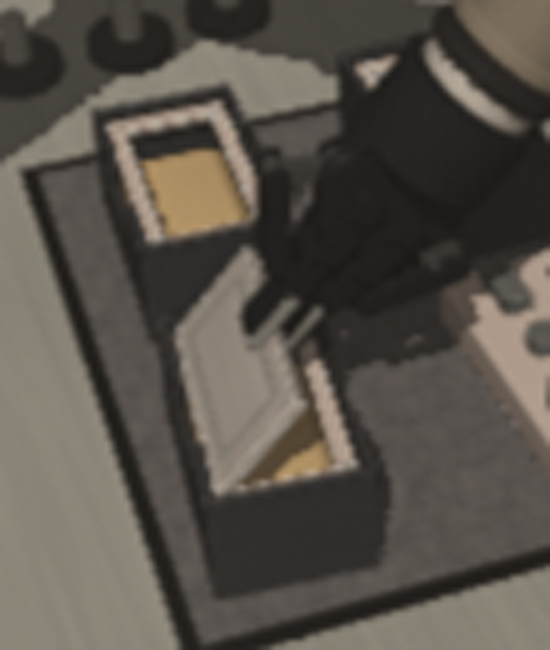

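```bash
cat >> h.py <<'E'
def slide(tin,az,el,u0,umax,f=3,zc=.0352,h=None):
    T=np.array(robot.current_tool_pos()); P,g=tilt_pose(tin,az,el,u0,0,zc=zc)
    r=robot.line_to(T+g["d"]*(umax-u0),velocity=.03,f_stop=f)
    T2=np.array(robot.current_tool_pos()); stat("slid",r,"by",((T2-T)@g["d"]).round(4)); return u0+(T2-T)@g["d"]
E
python3 - <<'E'
from h import *
tin="nr";az=180+np.degrees(TINS[tin][2]);el=50
u=slide(tin,az,el,.0285,.036); print(u)
x=robot.current_tool_pos()
# pivot about corner to el 40
P0,_=tilt_pose(tin,az,50,u,0); h=x[2]-P0[2]; print("h",h)
for el in(45,40):
    P,g=tilt_pose(tin,az,el,u-.001,h+.0005); robot.line_to(P,ori(az,el,1),velocity=.05); stat(el)
ims={n:shot(n,2) for n in("top","side")}
save("z3",ims["side"],(230,160,340,290),5)
E
```

```text
slid True by 0.0016 t 12.9 tcp [ 0.4614 -0.0619  0.1202] gap 0.074 F [ 1.8 -1.2  2.7]
0.030134534571539848
h -0.0015711087493506526
45 t 13.2 tcp [ 0.467  -0.0628  0.1156] gap 0.073 F [0.4 0.8 0.1]
40 t 13.4 tcp [ 0.4708 -0.0634  0.1117] gap 0.072 F [-0.1 -0.4 -0.1]
```

View pics/z3.png

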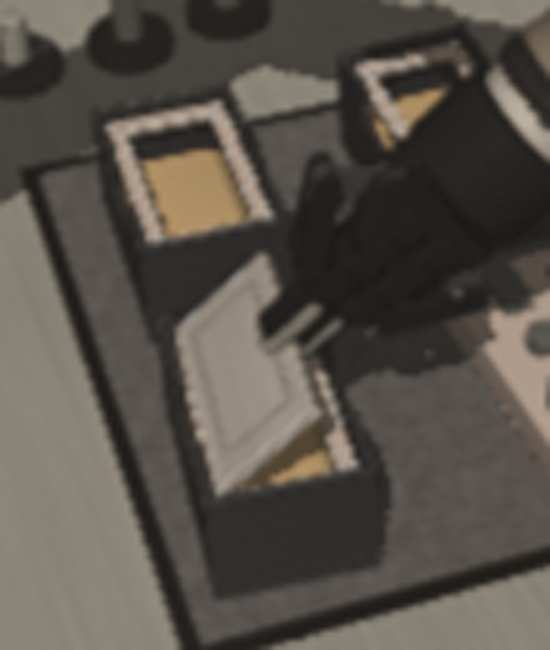

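Run:
```python
from h import *
tin="nr";az=180+np.degrees(TINS[tin][2]);el=40
u=slide(tin,az,el,.0291,.033,f=2.5); print(u)
fingers.gripper_to(.8); stat("open")
ims={n:shot(n,2) for n in("top","side")}
save("z4",ims["side"],(230,160,340,290),5)
```

```text
slid True by 0.0022 t 13.8 tcp [ 0.469  -0.0629  0.1138] gap 0.079 F [3.  0.3 0.9]
0.03134752537659573
open t 14.5 tcp [ 0.468  -0.0627  0.1123] gap 0.798 F [-0.  -0.  -0.1]
```

View pics/z4.png

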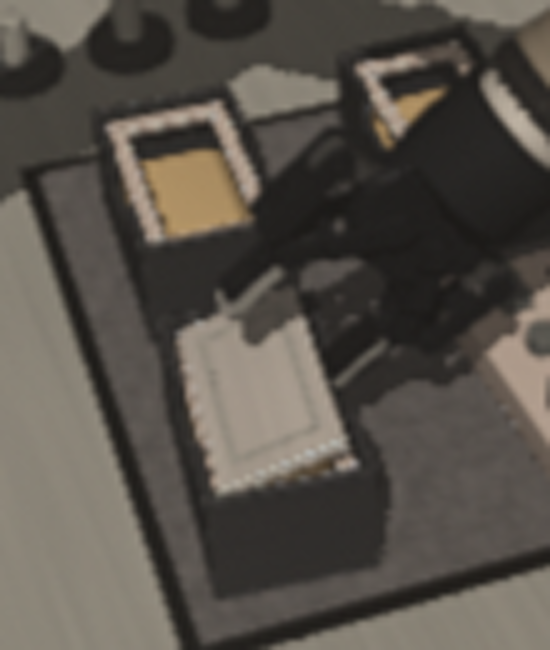

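Run:
```python
from h import *
tin="nr";az=180+np.degrees(TINS[tin][2]);el=40
T=np.array(robot.current_tool_pos());_,g=tilt_pose(tin,az,el,0,0)
for dz in(.04,.03,.02,.01,0):
    try:
        robot.line_to(T-g["d"]*.05+[0,0,dz],velocity=.3); print(dz); break
    except robot.PlanningError as e: print(dz,e)
stat("retreated")
ims={n:shot(n,2) for n in("top","side")}
save("z5",ims["side"],(230,160,340,290),5)
```

```text
0.04 the arm cannot follow that straight line within its joint ranges
0.03 the arm cannot follow that straight line within its joint ranges
0.02 the arm cannot follow that straight line within its joint ranges
0.01 the arm cannot follow that straight line within its joint ranges
0 the arm cannot follow that straight line within its joint ranges
retreated t 14.7 tcp [ 0.468  -0.0628  0.1124] gap 0.802 F [-0.5  0.4 -0.1]
```

View pics/z5.png

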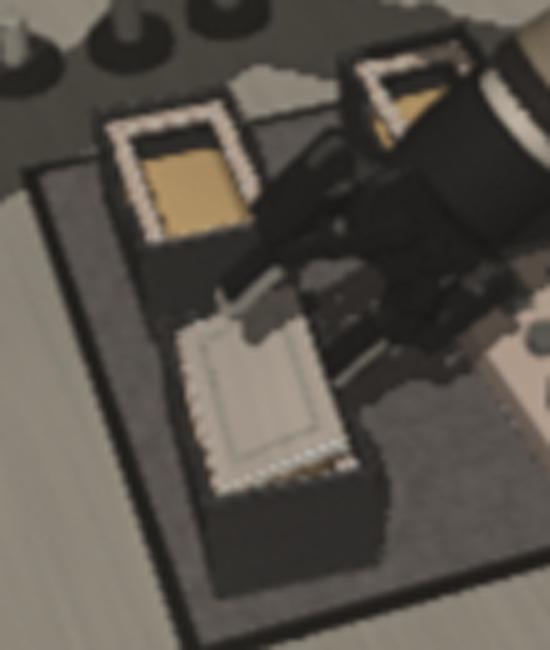

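Run:
```python
from h import *
tin="nr";az=180+np.degrees(TINS[tin][2]);el=40
T=np.array(robot.current_tool_pos());_,g=tilt_pose(tin,az,el,0,0)
for e2,b,dz in((50,.05,.02),(55,.05,.03),(60,.05,.04),(60,.03,.03),(65,.03,.03)):
    try:
        robot.line_to(T-g["d"]*b+[0,0,dz],ori(az,e2,1),velocity=.25); print(e2,b,dz); break
    except robot.PlanningError as e: print(dz,e)
stat("retreated")
ims={n:shot(n,2) for n in("top","side")}
save("z5",ims["side"],(230,160,340,290),5)
```

```text
50 0.05 0.02
retreated t 15.2 tcp [ 0.5182 -0.0701  0.1339] gap 0.799 F [-0.5  0.  -0.8]
```

View pics/z5.png

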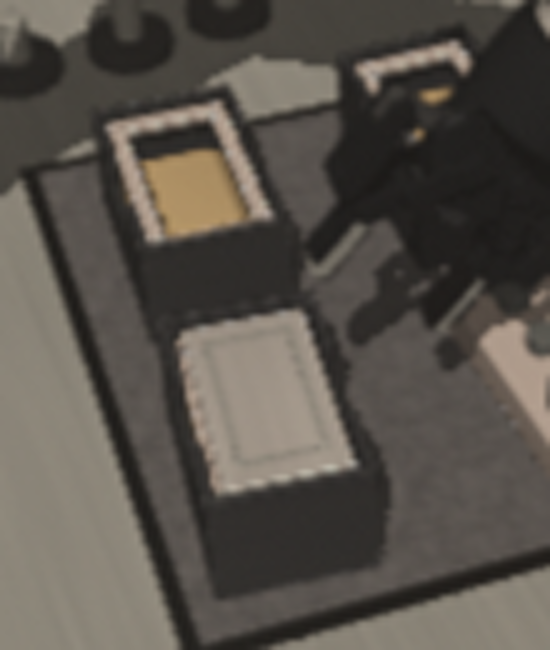

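```bash
cat >> h.py <<'E'
def press(tin,yoffs=(0,.04,-.04),yaw=None,x0=0,f=20):
    x,y,a=TINS[tin]; o=ori(180+np.degrees(a),90,1)
    fingers.gripper_to(0)
    for k,v in enumerate(yoffs):
        p=place([[x0,v,0]],x,y,0,a)[0]
        if k==0: robot.move_to([p[0],p[1],.16],o)
        robot.line_to([p[0],p[1],.100],velocity=.15)
        r=robot.line_to([p[0],p[1],.079],velocity=.03,f_stop=f)
        stat("press",v,r,"tip z-.004",round(robot.current_tool_pos()[2]-.021,4))
        robot.line_to([p[0],p[1],.100],velocity=.15)
    robot.line_to([p[0],p[1],.17],velocity=.2)
E
python3 - <<'E'
from h import *
T=np.array(robot.current_tool_pos()); az=180-8.1
robot.move_to([T[0]-.02,T[1],.2],ori(az,70,1)); press("nr")
ims={n:shot(n,2) for n in("top","side")}
save("z6",ims["side"],(230,160,340,290),5)
E
```

```text
press 0 True tip z-.004 0.0641 t 18.2 tcp [ 0.4516 -0.0604  0.0851] gap -0.004 F [-1.4  0.7  8.3]
press 0.04 True tip z-.004 0.0639 t 19.5 tcp [ 0.4566 -0.0214  0.0849] gap 0.003 F [-1.9  0.4  9.7]
press -0.04 True tip z-.004 0.0639 t 20.9 tcp [ 0.4455 -0.0996  0.0849] gap 0.001 F [-1.5  0.9 10. ]
```

View pics/z6.png

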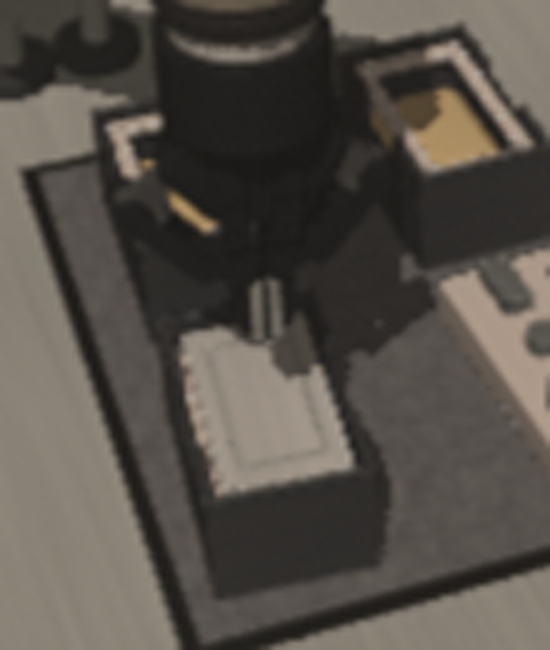

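Lid 1 is home, with its top at 64 mm at the three spots pressed. Next is tin nl.

```bash
cat >> h.py <<'E'
def approach(tin,az,e1,fl,zc=.0352):
    P,g=tilt_pose(tin,az,e1,.0285,.06,zc=zc)
    robot.move_to([P[0],P[1],P[2]+.04],ori(az,e1+8,fl)); robot.move_to(P,ori(az,e1,fl)); stat("hover",np.round(robot.current_joint_positions()))
def lay(tin,az,e1,e2,fl,zc=.0352):
    P,g=tilt_pose(tin,az,e1,.0285,.012,zc=zc); robot.line_to(P,velocity=.1)
    P,g=tilt_pose(tin,az,e1,.0285,-.006,zc=zc)
    r=robot.line_to(P,velocity=.03,f_stop=2.5); T=np.array(robot.current_tool_pos()); h=T[2]-P[2]-.006
    stat("down",r,"h",round(h,4))
    if not r or h>.006: print("ODD"); return False
    u=slide(tin,az,e1,.0285,.036,zc=zc)
    for el in np.linspace(e1,e2,3)[1:]:
        P,g=tilt_pose(tin,az,el,u-.001,h+.0005,zc=zc); robot.line_to(P,ori(az,el,fl),velocity=.05)
    u=slide(tin,az,e2,u-.001,.036,f=2.5,zc=zc); print("u",round(u,4))
    return True
def letgo(tin,az,e2,fl):
    fingers.gripper_to(.8); T=np.array(robot.current_tool_pos());_,g=tilt_pose(tin,az,e2,0,0)
    for de,b,dz in((5,.05,.05),(10,.05,.02),(15,.05,.03),(15,.03,.03),(20,.03,.03)):
        try:
            robot.line_to(T-g["d"]*b+[0,0,dz],ori(az,e2+de,fl),velocity=.25); print("retreat",de,b,dz); break
        except robot.PlanningError as e: pass
    stat("retreated")
def look(name,n="side",crop=(230,130,390,260),s=4.5):
    im=shot(n,2); save(name,im,crop,s); return im
E
python3 - <<'E'
from h import *
robot.move_to([.45,-.15,.26],ori(180+14.5,90,1))
pick_lid(-.024,180+14.5,1)
az=180+np.degrees(TINS["nl"][2])
robot.move_to([.45,-.1,.3],ori(az,75,1))
approach("nl",az,50,1)
robot.pause(.2);look("a1")
E
```

```text
at lid False t 24.6 tcp [ 0.5342 -0.3294  0.0737] gap 0.394 F [-0.  -0.4  0.4]
gripped t 25.0 tcp [ 0.5347 -0.3296  0.0742] gap 0.072 F [ 0.3 -0.8  3.6]
lifted t 26.1 tcp [ 0.5332 -0.3284  0.2187] gap 0.074 F [-0.   0.7 -0.5]
hover [-32.  50.  42.  68. -29. 114.   3.] t 28.4 tcp [0.4869 0.1331 0.1772] gap 0.073 F [-0.3  0.8  0.6]
```

View pics/a1.png

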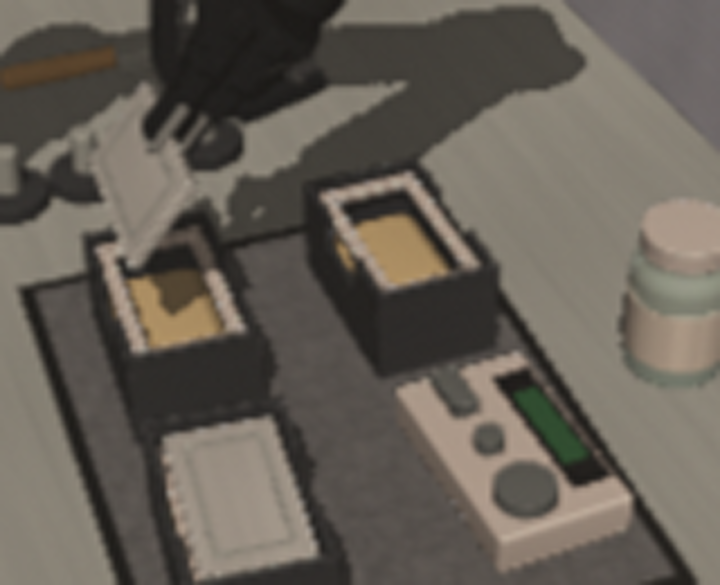

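Run:
```python
from h import *
stat();az=180+np.degrees(TINS["nl"][2])
print(lay("nl",az,50,42,1)); look("a2")
```

```text
t 28.7 tcp [0.4892 0.1352 0.1871] gap 0.072 F [-0.2  0.3 -0.9]
down True h -0.0017 t 29.8 tcp [0.4883 0.1353 0.1201] gap 0.072 F [ 0.3 -0.5  0.6]
slid True by 0.002 t 30.0 tcp [0.4863 0.1352 0.1201] gap 0.074 F [ 2.7 -0.2  2.8]
slid True by 0.0016 t 30.8 tcp [0.4925 0.1347 0.1139] gap 0.075 F [ 3.3 -0.5  1.2]
u 0.0311
True
```

View pics/a2.png

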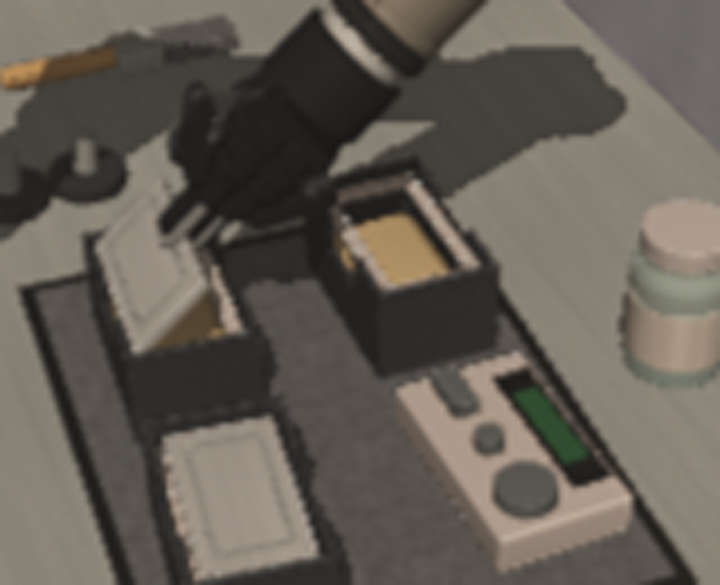

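Same values as the first lid, so releasing.

Run:
```python
from h import *
az=180+np.degrees(TINS["nl"][2])
letgo("nl",az,42,1); look("a3")
```

```text
retreat 5 0.05 0.05
retreated t 32.5 tcp [0.5418 0.1296 0.1621] gap 0.803 F [-0.1  0.6 -0.3]
```

View pics/a3.png

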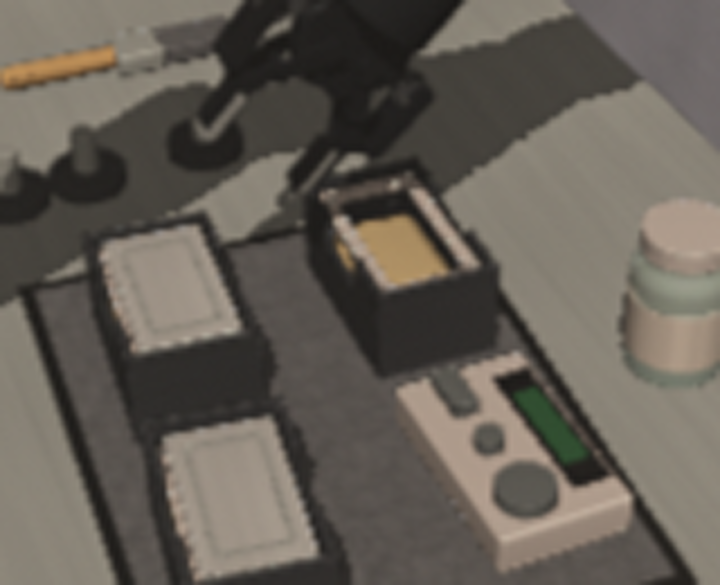

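Run:
```python
from h import *
T=np.array(robot.current_tool_pos()); az=180-4.9
robot.move_to([T[0]-.03,T[1],.22],ori(az,70,1)); press("nl")
robot.move_to([.45,-.15,.28],ori(14.5,90,1)); print(np.round(robot.current_joint_positions()))
ims={n:shot(n,3) for n in("top","side")}
q,c=fit(ims,tin_model,TINS["far"],cams=("top",)); print("far",q,c)
q,c=fit(ims,tin_model,TINS["far"],cams=("side",)); print("far",q,c)
pick_lid(.024,14.5,1)
print(np.round(robot.current_joint_positions()))
```

```text
press 0 True tip z-.004 0.0641 t 35.5 tcp [0.4767 0.1365 0.0851] gap 0.003 F [-0.4  0.3  5.4]
press 0.04 True tip z-.004 0.064 t 36.7 tcp [0.4795 0.1756 0.085 ] gap 0.001 F [-1.4 -0.9  7.7]
press -0.04 True tip z-.004 0.0639 t 38.2 tcp [0.4726 0.0969 0.0849] gap 0.002 F [-1.5 -0.8  8.1]
[ -12.    8.   32.   95.   -5.   78. -144.]
far [6.38653364e-01 1.32099248e-01 3.18887706e-04] 0.3308589548311975
far [ 0.71287926  0.13523847 -0.41901767] 0.7768778460088384
at lid False t 43.5 tcp [ 0.5807 -0.3173  0.0737] gap 0.397 F [-0.5  0.4  0.2]
gripped t 43.8 tcp [ 0.5812 -0.3175  0.0742] gap 0.072 F [0.8 0.7 2.7]
lifted t 44.9 tcp [ 0.5796 -0.3164  0.2186] gap 0.074 F [ 0.6 -0.  -1.2]
[   5.   36.   40.   71.  -22.   81. -123.]
```

Run:
```python
from h import *
az=np.degrees(TINS["far"][2])
for e in(40,45,50,55,60,70):
  for h in(.06,0):
    P,g=tilt_pose("far",az,e,.0285,h)
    for fl in(0,1):
      q=robot.inverse_kinematics(P,ori(az,e,fl)); print(e,h,fl,P.round(3),None if q is None else np.round(q))
```

```text
40 0.06 0 [0.616 0.135 0.174] [  12.   17.  -41.  125.  104.   31. -117.]
40 0.06 1 [0.616 0.135 0.174] [-53.  13.  32. 127. 113.  13.  46.]
40 0 0 [0.616 0.135 0.114] [  25.   35.  -62.  128.  117.   50. -121.]
40 0 1 [0.616 0.135 0.114] [-34.  20.  11. 129. 132.  22.  26.]
45 0.06 0 [0.62  0.135 0.178] [-43.  12.  22. 123.  72.  13. -90.]
45 0.06 1 [0.62  0.135 0.178] [ 21.  19. -52. 120.  87.  32.  82.]
45 0 0 [0.62  0.135 0.118] [ -36.   19.   15.  125.  113.   13. -133.]
45 0 1 [0.62  0.135 0.118] [-32.  18.  11. 125. 111.  15.  49.]
50 0.06 0 [0.625 0.134 0.182] [-43.  13.  25. 118.  34.  16. -52.]
50 0.06 1 [0.625 0.134 0.182] [ -75.   22.   66.  119.  -32.   15. -171.]
50 0 0 [0.625 0.134 0.122] [-31.  18.  12. 121.  69.  12. -88.]
50 0 1 [0.625 0.134 0.122] [ -71.   31.   64.  122.  -76.   14. -131.]
55 0.06 0 [0.63  0.134 0.185] [-36.  14.  19. 112.  19.  23. -36.]
55 0.06 1 [0.63  0.134 0.185] [ -71.   22.   63.  113.  -27.   24. -175.]
55 0 0 [0.63  0.134 0.125] [-34.  19.  17. 116.  26.  15. -44.]
55 0 1 [0.63  0.134 0.125] [ -60.   25.   50.  117.  -30.   15. -172.]
60 0.06 0 [0.635 0.134 0.188] [-32.  15.  16. 107.  10.  31. -27.]
60 0.06 1 [0.635 0.134 0.188] [ -68.   26.   65.  108.  -31.   34. -171.]
60 0 0 [0.635 0.134 0.128] [-28.  20.  12. 110.  15.  23. -32.]
60 0 1 [0.635 0.134 0.128] [ -60.   27.   54.  111.  -34.   25. -169.]
70 0.06 0 [0.646 0.134 0.192] [-24.  20.  10.  95.   3.  46. -18.]
70 0.06 1 [0.646 0.134 0.192] [ -61.   32.   65.   96.  -35.   52. -169.]
70 0 0 [0.646 0.134 0.132] [-22.  24.   7.  99.   4.  39. -20.]
70 0 1 [0.646 0.134 0.132] [ -54.   32.   54.  100.  -33.   43. -170.]
```

Run:
```python
from h import *
az=np.degrees(TINS["far"][2])
robot.move_to([.5,-.1,.33],ori(az,88,1)); stat(np.round(robot.current_joint_positions()))
for e in(30,35,38):
  for h in(.15,.1,.06,0):
    P,g=tilt_pose("far",az,e,.0285,h)
    for fl in(0,1):
      q=robot.inverse_kinematics(P,ori(az,e,fl)); print(e,h,fl,P.round(3),None if q is None else np.round(q))
```

```text
[ -29.   12.   47.   87.   -9.   83. -163.] t 45.9 tcp [ 0.4999 -0.1008  0.3295] gap 0.073 F [ 0.6 -1.  -1.8]
30 0.15 0 [0.608 0.135 0.255] [  30.   12.  -62.  128.  111.   37. -123.]
30 0.15 1 [0.608 0.135 0.255] [-88.   8.  66. 131. 121.  19.  39.]
30 0.1 0 [0.608 0.135 0.205] [  26.   22.  -62.  131.  120.   47. -129.]
30 0.1 1 [0.608 0.135 0.205] [-83.  20.  66. 134. 157.  19.  -5.]
30 0.06 0 [0.608 0.135 0.165] [  24.   30.  -62.  133.  126.   56. -132.]
30 0.06 1 [0.608 0.135 0.165] [-64.  21.  43. 136. 151.  28.   1.]
30 0 0 [0.608 0.135 0.105] [  23.   45.  -62.  134.  134.   69. -133.]
30 0 1 [0.608 0.135 0.105] [-46.  27.  22. 137. 151.  40.   0.]
35 0.15 0 [0.612 0.135 0.259] [ -47.    3.   22.  126.   92.   21. -109.]
35 0.15 1 [0.612 0.135 0.259] [-86.   5.  64. 127.  92.  16.  70.]
35 0.1 0 [0.612 0.135 0.209] [  28.   19.  -62.  127.  108.   39. -118.]
35 0.1 1 [0.612 0.135 0.209] [-74.  13.  55. 130. 126.  14.  32.]
35 0.06 0 [0.612 0.135 0.169] [  26.   26.  -62.  129.  116.   46. -124.]
35 0.06 1 [0.612 0.135 0.169] [-72.  20.  55. 132. 155.  16.  -1.]
35 0 0 [0.612 0.135 0.109] [  24.   39.  -62.  131.  126.   58. -129.]
35 0 1 [0.612 0.135 0.109] [-53.  25.  32. 134. 154.  27.  -2.]
38 0.15 0 [0.614 0.135 0.262] [-88.   5.  67. 124.  71.  15. -88.]
38 0.15 1 [0.614 0.135 0.262] [ 32.  10. -62. 121.  84.  29.  84.]
38 0.1 0 [0.614 0.135 0.212] [  -7.    9.  -20.  125.   98.   24. -114.]
38 0.1 1 [0.614 0.135 0.212] [-64.  10.  43. 127. 101.  14.  59.]
38 0.06 0 [0.614 0.135 0.172] [  27.   25.  -62.  127.  109.   42. -118.]
38 0.06 1 [0.614 0.135 0.172] [-63.  16.  43. 129. 132.  13.  25.]
38 0 0 [0.614 0.135 0.112] [  25.   36.  -62.  129.  121.   53. -124.]
38 0 1 [0.614 0.135 0.112] [-52.  23.  32. 132. 151.  21.   3.]
```

Run:
```python
from h import *
az=np.degrees(TINS["far"][2])
robot.move_j([-28,8,5,126,142,33,17]); stat(np.round(robot.current_eef_rot()))
for e in(35,):
  for h in(.1,.06,.03,0):
    P,g=tilt_pose("far",az,e,.0285,h)
    for fl in(1,):
      q=robot.inverse_kinematics(P,ori(az,e,fl)); print(e,h,fl,P.round(3),None if q is None else np.round(q))
look("b0",crop=(180,60,420,280),s=3)
```

```text
[-106.    9.  -90.] t 48.6 tcp [0.6792 0.1445 0.335 ] gap 0.076 F [-0.1  1.  -0.9]
35 0.1 1 [0.612 0.135 0.209] [-34.   9.   9. 129. 113.  23.  48.]
35 0.06 1 [0.612 0.135 0.169] [-32.  14.   7. 131. 126.  26.  33.]
35 0.03 1 [0.612 0.135 0.139] [-30.  18.   5. 132. 134.  29.  25.]
35 0 1 [0.612 0.135 0.109] [-29.  22.   4. 133. 139.  33.  18.]
```

View pics/b0.png

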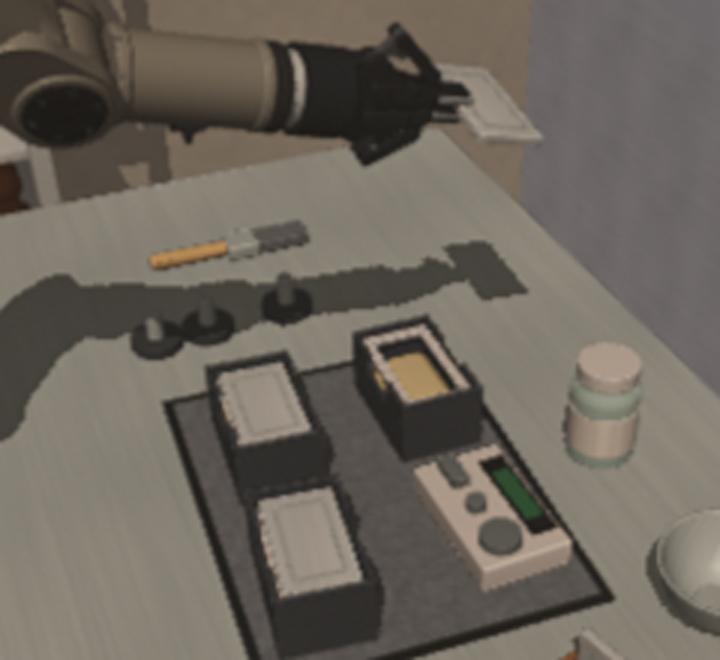

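Run:
```python
from h import *
az=np.degrees(TINS["far"][2])
P,g=tilt_pose("far",az,35,.0285,.1); robot.move_to(P,ori(az,35,1))
P,g=tilt_pose("far",az,35,.0285,.05); robot.line_to(P,velocity=.1); robot.pause(.2); stat(P.round(4),np.round(robot.current_joint_positions()))
ims={"side":shot("side",2)}
q,c=fit(ims,tin_model,TINS["far"],cams=("side",)); print("far",q,c)
from ov import overlay
c=lid_corners(g); it=[(c[[0,2,6,4]],(0,0,255)),(c[[1,3,7,5]],(0,255,0))]
overlay("b1",ims,"side",it,(260,110,390,230),5)
```

```text
[0.6119 0.1348 0.1594] [-31.  15.   5. 131. 129.  27.  31.] t 50.2 tcp [0.6126 0.135  0.1607] gap 0.078 F [-0.  -0.4 -1.1]
far [ 0.63582361  0.13197836 -0.01388238] 0.5888732373548423
```

View pics/b1.png

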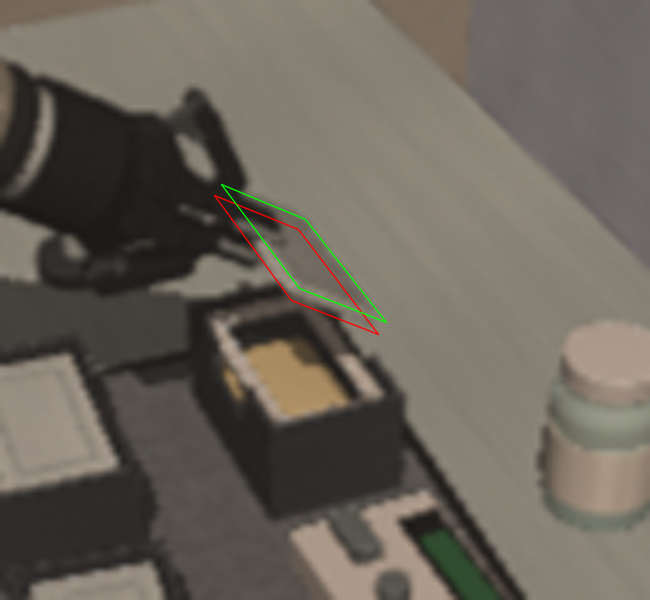

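Run:
```python
from h import *
az=np.degrees(TINS["far"][2])
print(lay("far",az,35,35,1)); look("b2",crop=(260,110,390,230),s=5)
```

```text
down True h -0.0016 t 51.3 tcp [0.6121 0.1348 0.1078] gap 0.073 F [-0.  0.  0.]
slid True by 0.0019 t 51.5 tcp [0.614  0.1347 0.1078] gap 0.073 F [1.  0.7 1.4]
slid True by 0.0032 t 52.2 tcp [0.6157 0.1345 0.1077] gap 0.075 F [ 0.3 -0.2  1.3]
u 0.0326
True
```

View pics/b2.png

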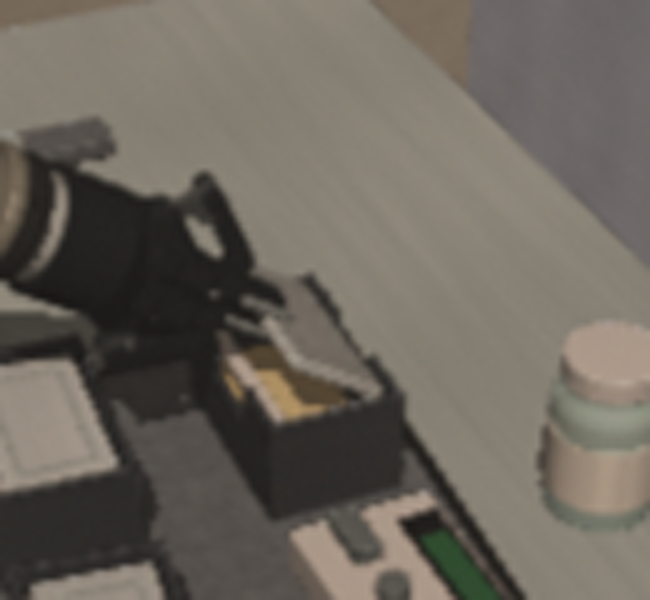

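Run:
```python
from h import *
az=np.degrees(TINS["far"][2])
fingers.gripper_to(.8); T=np.array(robot.current_tool_pos());_,g=tilt_pose("far",az,35,0,0)
robot.line_to(T-g["d"]*.05+[0,0,.035],velocity=.25);stat("ret"); look("b3",crop=(260,110,390,230),s=5)
robot.line_to(T-g["d"]*.07+[0,0,.12],velocity=.25)
```

```text
ret t 53.3 tcp [0.5643 0.1363 0.1429] gap 0.8 F [0.9 0.5 0.1]
```

View pics/b3.png

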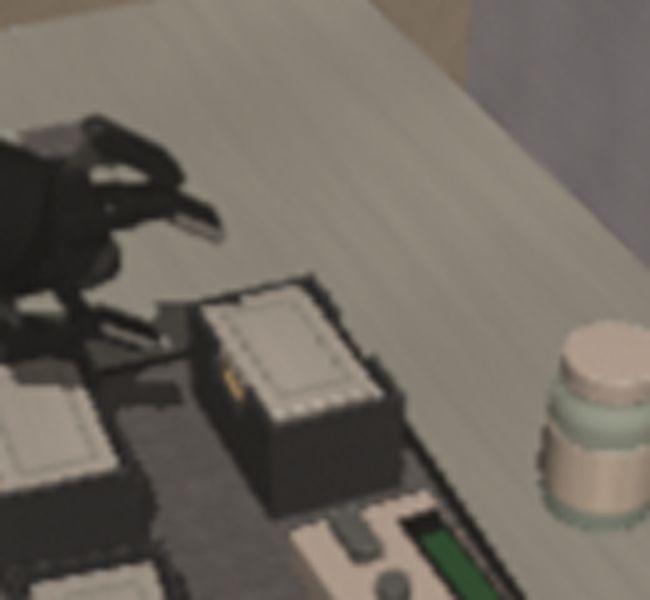

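Run:
```python
from h import *
T=robot.current_tool_pos(); 
robot.move_j([-30,5,20,90,-10,80,15]); stat(np.round(robot.current_eef_rot()))
press("far"); print(np.round(robot.current_joint_positions()))
robot.move_to([.40,-.25,.30],ori(180,90,1))
ims={n:shot(n,4) for n in("top","side")}; np.save("c.npy",ims)
for n in ims:
    for l in("weight_1","timer","key_bar_top","key_small_top","key_large_top"):
        print(n,l,[([round(x,1) for x in d["rect"]],round(d["p"],2)) for d in recognise(l,n)])
save("c_top",ims["top"],(160,120,400,300),3.2);save("c_side",ims["side"],(200,110,420,300),3.2)
```

```text
[173.  -7. 114.] t 55.7 tcp [0.4768 0.1312 0.3427] gap 0.801 F [ 0.8  0.5 -0. ]
press 0 True tip z-.004 0.0642 t 58.5 tcp [0.6378 0.1343 0.0852] gap -0.005 F [-0.5  0.   5.9]
press 0.04 True tip z-.004 0.0641 t 59.7 tcp [0.6381 0.1735 0.0851] gap 0.003 F [-0.3 -0.9  6.4]
press -0.04 True tip z-.004 0.0641 t 61.2 tcp [0.6361 0.0948 0.0851] gap 0.0 F [-1.7  0.6  6.9]
[-24.  33.  23.  78. -13.  72.  -2.]
top weight_1 [([218.4, 249.6, 14.1, 14.9], 0.83), ([220.9, 266.6, 18.1, 18.5], 0.66), ([215.0, 221.2, 17.2, 17.7], 0.64), ([342.8, 247.7, 35.1, 15.8], 0.49)]
top timer [([337.6, 196.2, 46.7, 31.5], 0.91), ([176.2, 231.2, 13.5, 57.0], 0.72)]
top key_bar_top [([324.3, 201.4, 9.8, 6.1], 0.4), ([343.1, 246.5, 35.6, 17.0], 0.22)]
top key_small_top []
top key_large_top [([220.4, 249.6, 13.8, 18.2], 0.26)]
side weight_1 [([327.1, 216.6, 12.9, 10.4], 0.52), ([246.6, 167.6, 12.1, 19.0], 0.49), ([233.3, 171.7, 18.6, 20.0], 0.46), ([345.6, 236.7, 16.5, 11.6], 0.4)]
side timer [([343.3, 232.1, 54.6, 48.1], 0.96)]
side key_bar_top [([329.7, 214.4, 8.2, 7.9], 0.46), ([281.4, 249.0, 43.5, 64.6], 0.23)]
side key_small_top [([314.9, 179.2, 32.5, 24.9], 0.6), ([337.9, 228.8, 7.5, 9.7], 0.42), ([426.6, 250.8, 54.5, 39.7], 0.31)]
side key_large_top [([347.7, 239.1, 12.6, 10.1], 0.6)]
```

View pics/c_top.png

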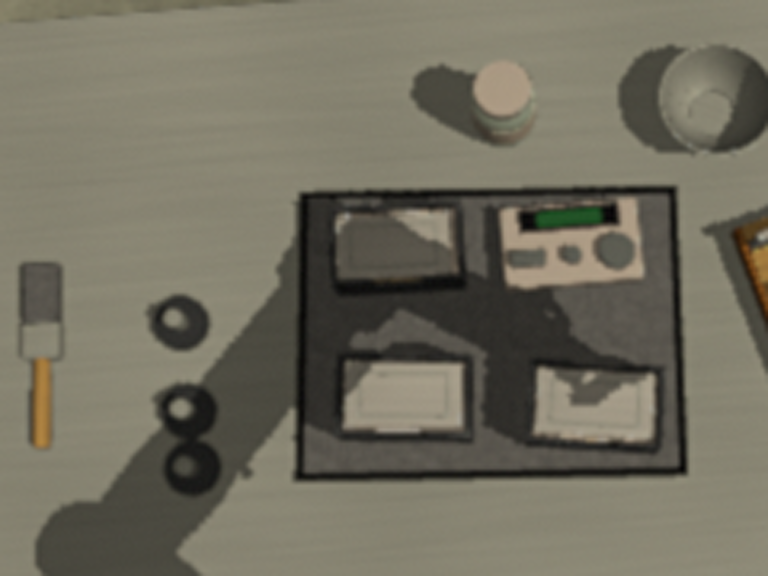

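View pics/c_side.png

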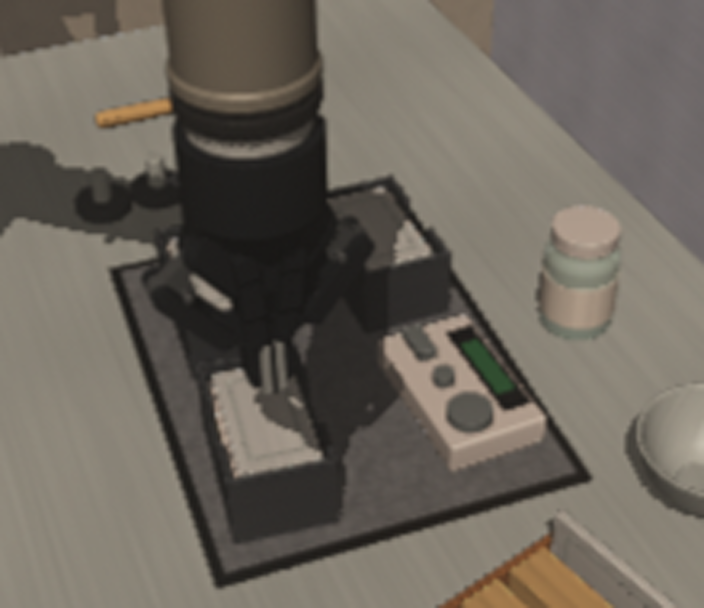

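```bash
cat >> h.py <<'E'
th=np.arange(0,2*np.pi,.15)
def disc_model(p):
    c=[[.03*np.cos(t),.03*np.sin(t),z] for t in th for z in(0,.014)]
    return [[place(c,p[0],p[1],0,0)]]
def knob_model(p):
    c=[[.01*np.cos(t),.01*np.sin(t),z] for t in th for z in(.014,.047)]
    return [[place(c,p[0],p[1],0,0)]]
def fitd(ims,p0,cams):
    q,c=fit(ims,disc_model,(p0[0],p0[1],0),cams=cams,band=2.5); return q[:2],c
E
python3 - <<'E'
from h import *
robot.move_to([.50,-.40,.32],ori(180,90,1))
ims={n:shot(n,4) for n in("top","side")}; np.save("c.npy",ims)
for px in((216.2,220.6),(219.1,248.4),(220,266.2)):
    p=ray("top",px,.012); print(p.round(4),[(fitd(ims,p,c)[0].round(4),round(fitd(ims,p,c)[1],2)) for c in(("top",),("side",))])
for cams in (("top",),("side",)):
    for m in(box_model(.09,.15,.032,.004),lambda p:[[place(rect(.09,.15,.032),p[0],p[1],.004,p[2])]]):
        q,c=fit(ims,m,(.628,-.055,0),cams=cams); print("timer",cams,(q[:2]*1000).round(1),np.degrees(q[2]).round(1),round(c,3))
save("d_top",ims["top"],(190,190,370,290),4.3);save("d_side",ims["side"],(220,120,380,260),4.2)
E
```

```text
[0.5794 0.3756] [(array([0.5793, 0.3777]), np.float64(0.35)), (array([0.577, 0.375]), np.float64(0.6))]
[0.4823 0.3684] [(array([0.4831, 0.3716]), np.float64(0.35)), (array([0.4825, 0.3693]), np.float64(0.67))]
[0.4216 0.3672] [(array([0.4285, 0.368 ]), np.float64(0.61)), (array([0.4278, 0.364 ]), np.float64(0.77))]
timer ('top',) [599.7 -51.9] -3.1 0.708
timer ('top',) [600.4 -51.9] -3.3 0.671
timer ('side',) [595.1 -45. ] -8.4 0.606
timer ('side',) [584.3 -40.9] -22.6 0.92
```

View pics/d_side.png

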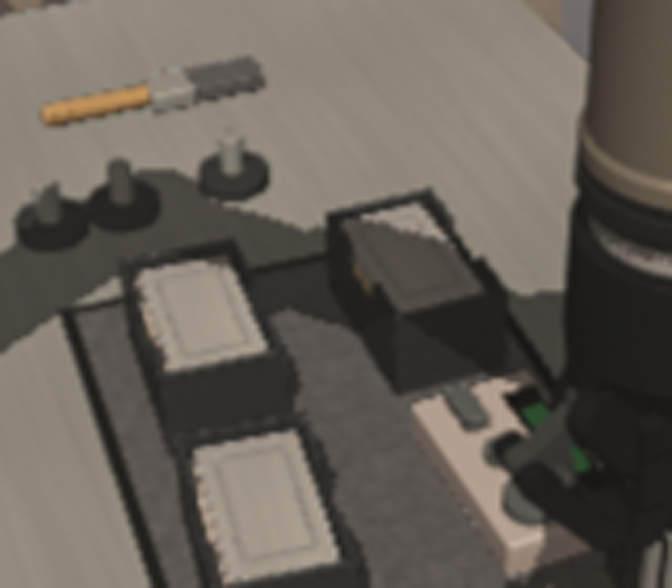

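View pics/d_top.png

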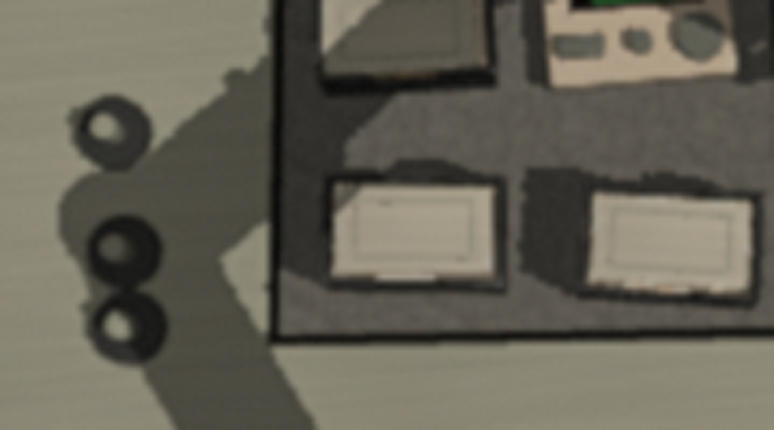

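```bash
cat >> h.py <<'E'
def pick_w(p,o,open_=.6):
    fingers.gripper_to(open_,80)
    robot.move_to([p[0],p[1],.16],o); robot.line_to([p[0],p[1],.08],velocity=.15)
    r=robot.line_to([p[0],p[1],.038],velocity=.08,f_stop=6); stat("at weight",r)
    fingers.gripper_to(0,80); stat("gripped"); z=robot.current_tool_pos()[2]
    robot.line_to([p[0],p[1],.20],velocity=.15); stat("lifted"); return z
E
python3 - <<'E'
from h import *
for x,y,z in((.424,.367,.037),(.579,.376,.037),(.451,-.06,.1),(.637,.134,.1)):
  for az in(90,-90,0,180):
    q=robot.inverse_kinematics([x,y,z],ori(az,90,1)); print(x,y,az,None if q is None else np.round(q))
E
```

```text
0.424 0.367 90 [ -75.   38.   46.  101.  -33.   55. -105.]
0.424 0.367 -90 [-65.  34.  32. 101. -22.  52.  66.]
0.424 0.367 0 [-51.  31.  11. 100.  -8.  50. 144.]
0.424 0.367 180 [-68.  35.  35. 101. -24.  52. -22.]
0.579 0.376 90 [-62.  53.  51.  77. -42.  69. -97.]
0.579 0.376 -90 [-45.  45.  19.  77. -15.  61.  65.]
0.579 0.376 0 [-38.  44.   6.  76.  -5.  60. 149.]
0.579 0.376 180 [-55.  48.  36.  77. -29.  64. -15.]
0.451 -0.06 90 [-45.  27.  65. 114. -29.  57. -56.]
0.451 -0.06 -90 [-19.  17.  29. 114. -10.  52. 105.]
0.451 -0.06 0 [ 53.  28. -61. 111.  29.  58. 159.]
0.451 -0.06 180 [-32.  19.  45. 114. -17.  53.  22.]
0.637 0.134 90 [-46.  47.  58.  82. -41.  73. -75.]
0.637 0.134 -90 [-30.  38.  27.  81. -18.  65.  89.]
0.637 0.134 0 [-17.  36.   6.  81.  -4.  64. 169.]
0.637 0.134 180 [-38.  41.  41.  82. -28.  68.   7.]
```

```bash
cat >> h.py <<'E'
def put_w(tin,o,z):
    x,y,_=TINS[tin]
    robot.move_to([x,y,.22],o); robot.line_to([x,y,.068+z+.012],velocity=.15); robot.pause(.15); stat("above")
    r=robot.line_to([x,y,.068+z-.004],velocity=.03,f_stop=3); T=np.array(robot.current_tool_pos());stat("down",r,"dz",round(T[2]-z-.068,4))
    return r,T[2]-z-.068
def release_w(tin):
    T=np.array(robot.current_tool_pos()); fingers.gripper_to(.55); robot.line_to(T+[0,0,.10],velocity=.2); stat("released")
E
python3 - <<'E'
from h import *
o=ori(-90,90,1)
robot.move_to([.42,.2,.3],o)
z=pick_w((.424,.367),o); print("z",z)
print(put_w("nr",o,z))
look("e1",crop=(200,110,390,290),s=3.2)
E
```

```text
at weight False t 70.6 tcp [0.4242 0.367  0.038 ] gap 0.602 F [-0.1  0.  -0.2]
gripped t 71.0 tcp [0.4246 0.368  0.0391] gap 0.203 F [-0.8  0.7  5.4]
lifted t 72.2 tcp [0.4232 0.3664 0.1987] gap 0.205 F [-0.8 -0.3 -2.6]
z 0.03909216743820483
above t 74.8 tcp [ 0.4521 -0.0606  0.1202] gap 0.205 F [-0.7 -1.2 -3. ]
down True dz -0.0001 t 75.2 tcp [ 0.4511 -0.0604  0.107 ] gap 0.206 F [-0.3  0.   4.8]
(True, np.float64(-5.521935101514275e-05))
```

View pics/e1.png

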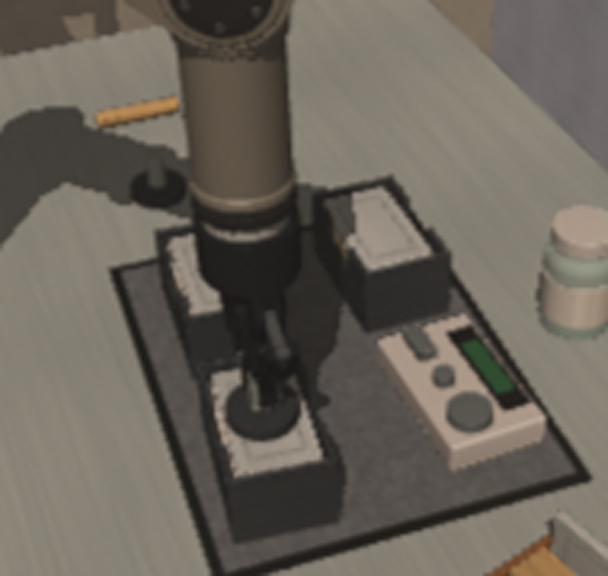

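Run:
```python
from h import *
o=ori(-90,90,1)
release_w("nr")
robot.move_to([.42,.15,.3],o)
ims={n:shot(n,3) for n in("top","side")}
for p in((.483,.370),(.579,.376)):
    print([(fitd(ims,p,c)[0].round(4),round(fitd(ims,p,c)[1],2)) for c in(("top",),("side",))])
save("f1",ims["top"],(180,190,380,290),4)
```

```text
released t 76.3 tcp [ 0.4504 -0.0601  0.2062] gap 0.553 F [-0.6  0.4 -0.5]
[(array([0.4855, 0.3734]), np.float64(0.16)), (array([0.4843, 0.3739]), np.float64(0.23))]
[(array([0.5777, 0.379 ]), np.float64(0.36)), (array([0.5764, 0.3813]), np.float64(0.6))]
```

View pics/f1.png

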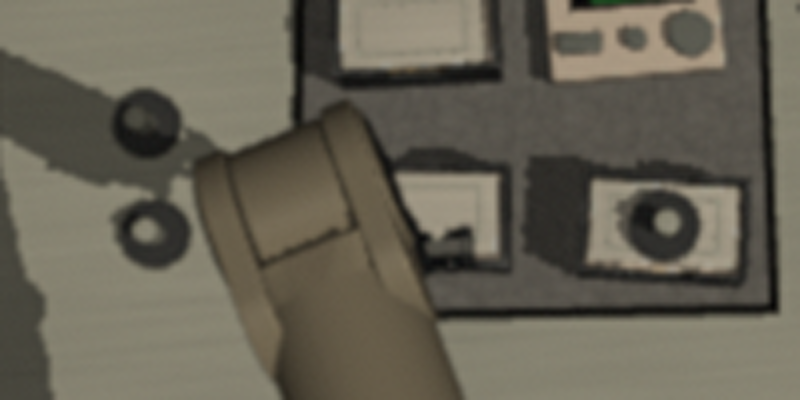

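Run:
```python
from h import *
o=ori(-90,90,1)
z=pick_w((.4845,.3722),o); r,dz=put_w("nl",o,z); print(r,dz)
if r and abs(dz)<.003 and .15<robot.current_finger_gap()<.26:
    release_w("nl"); robot.move_to([.47,.2,.28],o)
    z=pick_w((.578,.378),o); r,dz=put_w("far",o,z); print(r,dz)
    if r and abs(dz)<.003 and .15<robot.current_finger_gap()<.26:
        release_w("far")
        robot.move_to([.40,-.30,.30],o)
ims={n:shot(n,3) for n in("top","side")}; np.save("g.npy",ims)
save("g_top",ims["top"],(240,160,400,280),4.8); save("g_side",ims["side"],(230,130,390,280),4)
```

```text
at weight False t 80.2 tcp [0.4846 0.3721 0.0377] gap 0.602 F [ 1.1 -0.5 -0.3]
gripped t 80.6 tcp [0.485  0.3724 0.0389] gap 0.209 F [-0.1 -0.1  4.1]
lifted t 81.8 tcp [0.4837 0.3719 0.1986] gap 0.204 F [ 0.2 -0.3 -3.4]
above t 83.8 tcp [0.477  0.1367 0.12  ] gap 0.2 F [ 0.4 -0.2 -2.3]
down True dz -0.0001 t 84.2 tcp [0.4761 0.1364 0.1067] gap 0.206 F [-0.  -0.1  4.3]
True -0.00013043922741809433
released t 85.2 tcp [0.4753 0.1364 0.2059] gap 0.55 F [-0.2 -0.3  0.5]
at weight False t 88.2 tcp [0.5781 0.3779 0.0378] gap 0.601 F [ 0.4 -0.1  1.2]
gripped t 88.7 tcp [0.5785 0.378  0.0391] gap 0.208 F [-0.8 -1.1  5.6]
lifted t 89.9 tcp [0.5772 0.3778 0.1985] gap 0.211 F [-0.9 -0.2 -3. ]
above t 91.8 tcp [0.6381 0.1342 0.1207] gap 0.206 F [-0.1  0.7 -2.4]
down True dz -0.0001 t 92.3 tcp [0.6371 0.1342 0.107 ] gap 0.202 F [-0.5  0.9  3.9]
True -7.48807587962752e-05
released t 93.3 tcp [0.6365 0.1343 0.2059] gap 0.552 F [-0.4 -0.1 -0.3]
```

View pics/g_top.png

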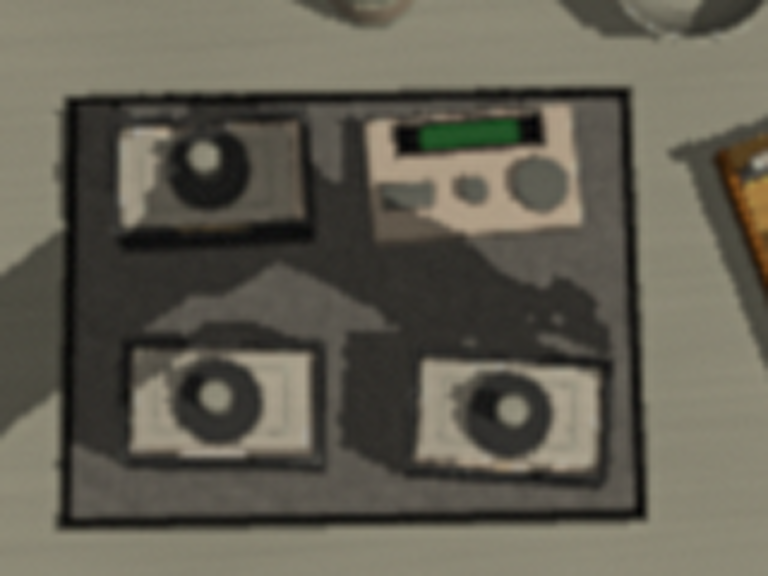

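View pics/g_side.png

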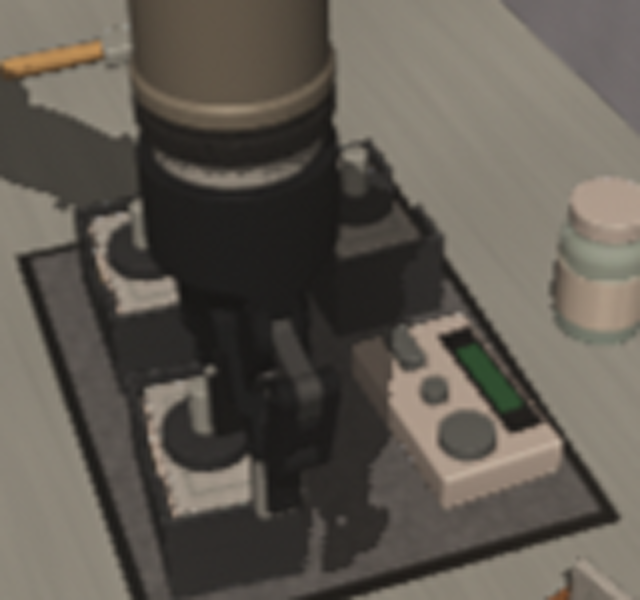

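Run:
```python
from h import *
K={}
for n,pp in (("top",[(324.1,200.1),(337.2,199.1),(351.8,198.2)]),("side",[(331.3,216.3),(338.1,226.8),(346.3,238.1)])):
    print(n,[ray(n,p,.046).round(4) for p in pp])
```

```text
top [array([ 0.6153, -0.0031]), array([ 0.6152, -0.0481]), array([ 0.6144, -0.0982])]
side [array([ 0.6151, -0.0069]), array([ 0.6134, -0.0537]), array([ 0.6138, -0.102 ])]
```

Run:
```python
from h import *
o=ori(180,90,1); fingers.gripper_to(0)
robot.move_to([.50,-.1,.25],o)
for nm,(x,y) in dict(bar=(.6148,-.004),small=(.6145,-.052),large=(.6142,-.100)).items():
    robot.move_to([x,y,.12],o); robot.line_to([x,y,.075],velocity=.15); robot.pause(.1)
    robot.line_to([x,y,.066],velocity=.05)
    r=robot.line_to([x,y,.0555],velocity=.02,f_stop=14); stat(nm,r,"tip",round(robot.current_tool_pos()[2]-.017,4))
    robot.line_to([x,y,.09],velocity=.1); robot.pause(.1)
robot.move_to([.42,-.3,.35],o)
ims={n:shot(n,3) for n in("top","side")}
save("h_top",ims["top"],(240,160,400,280),4.8); save("h_side",ims["side"],(200,100,440,360),2.3)
```

```text
bar True tip 0.0413 t 99.9 tcp [ 0.6152 -0.0041  0.0583] gap 0.003 F [-1.2  0.9  4.5]
small True tip 0.0413 t 102.1 tcp [ 0.615  -0.0522  0.0583] gap -0.001 F [ 0.1 -0.1  4. ]
large True tip 0.0412 t 104.4 tcp [ 0.6146 -0.1002  0.0582] gap 0.002 F [-1.2  0.4  4.2]
```

View pics/h_top.png

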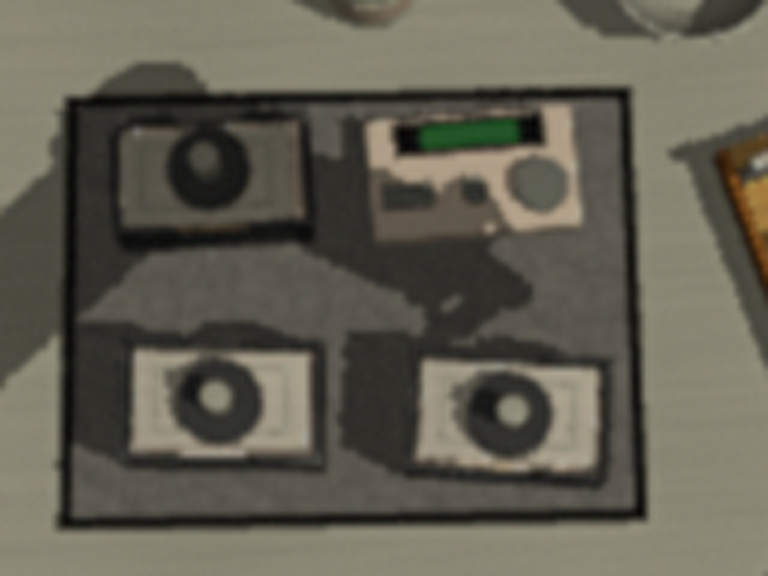

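View pics/h_side.png

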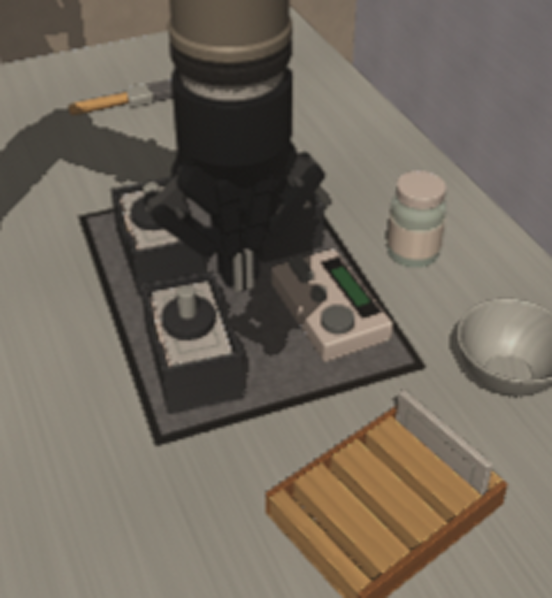

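Run:
```python
from h import *
robot.move_to([.45,-.45,.35],ori(180,90,1))
ims={n:shot(n,4) for n in("top","side")}
def dm(p):
    c=[[.03*np.cos(t),.03*np.sin(t),z] for t in th for z in(.068,.082)]
    return [[place(c,p[0],p[1],0,0)]]
for k,(x,y,a) in TINS.items():
    for c in(("top",),("side",)):
        q,e=fit(ims,dm,(x,y,0),cams=c,band=2.5); print(k,c,((q[:2]-[x,y])*1000).round(1),round(e,2))
save("i_side",ims["side"],(220,120,380,270),4)
```

```text
far ('top',) [1.2 0.3] 0.47
far ('side',) [-27.4 -14.3] 0.92
nr ('top',) [0.5 2.1] 0.22
nr ('side',) [-0.4  1.6] 0.32
nl ('top',) [1.4 2. ] 0.41
nl ('side',) [2.4 3.6] 0.62
```

View pics/i_side.png

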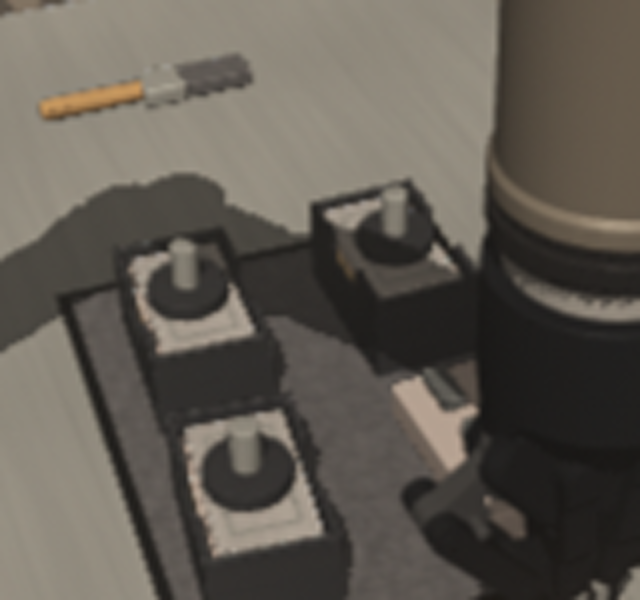

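All three weights stand on their lids, within about 2 mm of centre by the top camera. Handing in.

Run:
```python
from h import *
workorder.close_job(); stat("done")
```

```text
the job is handed in; nothing more can be done
the job is handed in; nothing more can be done
```

The job is handed in, at about 107 s of the 210 s allowed. Three tins were there. Each now has a lid pressed home and a weight standing on it, and the fourth lid is still in its rack slot. I then pressed the timer keys in the order bar, small round, large round. I did not touch the bowl, the jar or the brush.

**Last checks**
- **Lids:** I pressed each lid at its centre and at both ends. The top face read 63.9–64.2 mm above the tin's underside at all nine spots, which matches 64 mm for a lid pressed home and level.
- **Weights:** each touched down within 0.2 mm of the expected height. From the top camera they sit within about 2.5 mm of the tin centres. The side camera gave up to 4 mm on the near-left tin. On the far tin its fit failed in shadow and does not count, but the picture shows that weight standing upright on its lid.
- **Keys:** each press stopped at my 14 N limit with the fingertip 5.7–5.8 mm below the key's nominal top. I take that as fully down, since the keys need about 5 N. The key travel itself could not be read directly.
- **Disturbances:** one weight had been knocked against its neighbour, so I located it again before picking it up. I saw no sign of the grip slackening.

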